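# Charge the indexing table with bar blanks

## Task

Pick up the red pot and tip it over the blue tray on the indexing table until all four steel blanks lie in the tray, then stand the empty pot upright on the black rubber mat and let go of it. After that, turn the indexing table by its black post, anticlockwise seen from above (about a quarter turn or a little less), until it clicks into its detent with the yellow line on the disc meeting the yellow line on the plunger block, with all the blanks still in the tray. Leave the oil can, the bracket and the wrench where they are.

Things in the scene. Friction and masses are not known exactly. Their poses are not given: they have to be found in the camera images.
- pot: Red enamelled steel pot, open at the top, 72 mm high, slightly flared: 54 mm outside diameter at the foot, 70 mm at the rim; wall 3 mm, floor 4 mm; no handle. A black rubber grip band, 67 mm diameter and straight, covers 20 to 56 mm height: grip there. About 0.14 kg. Origin: centre of its underside; its z axis points out of the mouth. It starts on the bench, holding the four blanks.
- blank0: A steel blank: a sawn, slightly oily piece of round bar, 16 mm diameter, 20 mm long, 32 g. Origin: centre of one flat end; its z axis runs along its length into the metal. At the start it is in the pot.
- blank1: Another steel blank: a sawn, slightly oily piece of round bar, 16 mm diameter, 20 mm long, 32 g. Origin: centre of one flat end; its z axis runs along its length into the metal. At the start it is in the pot.
- blank2: Another steel blank: a sawn, slightly oily piece of round bar, 16 mm diameter, 20 mm long, 32 g. Origin: centre of one flat end; its z axis runs along its length into the metal. At the start it is in the pot.
- blank3: Another steel blank: a sawn, slightly oily piece of round bar, 16 mm diameter, 20 mm long, 32 g. Origin: centre of one flat end; its z axis runs along its length into the metal. At the start it is in the pot.
- mat: Round black rubber mat fixed to the bench, 110 mm diameter, 4 mm thick. Origin: centre of its underside (bench height); the pot stands on its top face, 4 mm up.
- plinth: Fixed green foot of the indexing table. Origin: at bench height on the disc's vertical turning axis; x axis: direction of the tray from it when the joint reads 0. The aluminium disc is 310 mm in diameter, its top 34 mm above the bench. Outside it stands a grey plunger block (34 x 40 mm, top 30 mm above the bench, yellow line on top), centre 203 mm from the axis at -30 degrees from x.
- indexer (a joint): Angle of the disc, rad, growing anticlockwise seen from above, 0 to 1.78 (end stop). It turns stiffly and stays where left. Detent at 1.571: a spring plunger clicks in between two steel bumps on the rim, and the disc's yellow line points at the block's. Riding over a bump takes about 5 N at the post, felt about 0.07 to 0.14 rad before and after; past the crest it pulls itself to the centre.
- tray_floor (a point): Centre of the inner floor of the blue open tray on the disc, 38 mm above the bench, 80 mm from the turning axis. Tray: 110 mm outside along this point's x axis (outward from the turning axis), 150 mm along its y axis, 45 mm high, walls and floor 4 mm; its rim is 41 mm above this point. The axes turn with the disc.
- post_grip (a point): Point to grip on the black upright round post of the disc, 22 mm diameter; the point is 110 mm from the turning axis, on the far side from the tray, 64 mm above the bench; the post's top is 30 mm higher and the disc's surface 30 mm lower.
- oil_can: Bystander: upright steel oil can with a red cap, 56 mm diameter, 125 mm high. Origin: centre of its underside.
- bracket: Bystander: dark welded steel bracket, 60 x 50 x 44 mm. Origin: centre of its underside.
- wrench: Bystander: steel wrench lying flat, 170 mm long along its x axis. Origin: its middle, underside.
There are look-alikes about, which are no part of the job. Of the things like the pot, leave any that is turquoise; of the rest the larger one is meant.

How it is judged:
By the outcome, as a careful person would: the job done as asked, in the order asked, and still so for the second after the job is handed in, with the robot touching nothing.
It also fails if it takes over 72 s, if anything falls off the work surface, if the arm or the gripper's body presses on something with over 40 N, if the wrist force passes 120 N, or if a joint passes its speed limit or range.

## Robot

A 6-joint arm with a two-finger parallel gripper is mounted at the origin on the work surface. World frame = base frame: x ahead of the robot, y to its left, z up, the work surface at z = 0. Lengths are in m, angles in rad, forces in N, time in s.
With the tool pointing down it reaches from about 0.375 to 0.925 m from the base axis. Payload 5.7 kg.
Tool frame: the origin (TCP) lies on the centre line of the jaws, within the pads' length; the fingertips stand 22 mm ahead of it and the grasp point (between the pads) lies 3 mm ahead of it; z points along the fingers, y is the line along which they close (so a half turn about z gives the same grasp; the last joint's range is limited). The gripper opens to 85 mm and grips with 20 to 120 N. Pads are 22 mm wide; open, the fingers measure 114 mm over their backs; the gripper's body (76 mm by 85 mm) begins 54 mm behind the grasp point. The pads swing forward as they close: fully open they stand 13 mm farther back than shut.
Start: joints at [-1.375, 0.359, 1.51, -0, 1.272, -0.115], TCP at [0.183, -0.571, 0.253] pointing down, gripper open.
Joint ranges: [-2.97, 2.97], [-1.01, 2.36], [0.21, 2.38], [-0.96, 4.11], [0.2, 2.71], [-2.98, 2.98]. Speed limits (rad/s): [2.39, 2.39, 3.14, 3.14, 3.14, 3.14].

## Interface

Orientations are given as a rotation vector (axis times angle).
In Python, from plant import readout, cams, bot gives the robot as it stands. The module is installed in compiled form; this text tells all that it offers.
- The arm moves only by the tool drive_tool, never from a script. Its argument "increments" is a list of rows, each an object with "fingers": the finger opening in mm, from 0 to 85.4; "travel": the shift along the tool's x, y, z in mm, a list of three; "delta_rot": the turn, a rotation vector about the tool's x, y, z in rad, a list of three. In form: [{"fingers": fingers, "travel": [tx, ty, tz], "delta_rot": [wx, wy, wz]}, ...]. A call has 1 to 5 rows; each row is the pose to reach, as a shift and turn from the pose commanded when the call began, along the tool's axes at that moment; what a row does not reach only later rows make up. A row lasts 1/8 s, in which the tool goes at most 62.5 mm and 10.7 degrees, less where a joint would pass 70% of its speed; a pose out of reach is approached as far as the arm can. A call with a gripper value outside its range is refused whole. The fingers move at their own pace and stop on an object; "newtons" is the grip in N (left out, the last holds). Time passes only in rows, so rows that repeat a pose let the fingers close. It gives the time, the measured TCP pose, the force, the opening and the grip force at its end, in the units of the state.
- readout.get_state(): the state, without advancing time (a new reading comes with each control period).
- cams.capture(name): name is "scene" or "side" or "wrist"; returns a dict with "frame" (480x640x3 uint8, red, green, blue), "mtx" (3x3 intrinsics, pixels), "origin" and "rotation" of the camera in the world. Camera axes: x right, y up, looking along -z (the intrinsics and any distortion apply to the point x, -y, -z); pixel columns grow to the right and rows downward; lengths in m; the calibration is good to about 2 mm. A picture is of the moment at which its call begins. There is no depth.
- bot.sign_off(): hands the job in; it is judged then, once.
Trained networks look in a picture, given as the dict that the camera call returned (one of the last four; its "shot" number tells which), for a name from the list of things; names that differ only in an ending like _2 or _b are one class to them, and where a whole thing is asked for, a point or a joint stands for the part that bears it (a point fixed in the world has none). Each returns a list of dicts, best first, with "score" (0 to 1); they miss things now and then, are a little off and sometimes report something else, mostly with a low value. They report only what shows in the picture. A call takes as long as a camera call. They do not tell look-alikes from the thing itself.
- cams.cut_out(picture, target): "pixels" (480x640 bool, what is visible of it) and "bbox" ([centre column, centre row, width, height] in pixels, round what is visible of it).
The state is a dict: "t": time; "joint_positions": joint angles; "joint_velocities": joint speeds; "effort": joint torques, N m; "position": TCP position; "tool_rot": TCP orientation; "contact_force": force on the tool from outside, world axes, zero at the start; "wrist_torque": the same for the moment, N m; "finger_gap": finger opening in m; "gripper_force": force on a finger pad.
Only numpy, scipy, OpenCV 4.12 (cv2) and the standard library are available. Lean on these libraries where they do the work, as an engineer would, in place of code of your own. Each camera call takes 0.05 s, during which the arm holds its last target. There are 200 camera calls.

## Working session

There is one attempt and no reset: what is moved stays moved. The work goes in short steps, Python scripts to look and compute and a tool call to move; the robot and the scene stay as the last step left them, time stands still between calls to the robot, and variables do not carry over. Pictures are saved under pics/ and viewed, at most 12 in all, crops included, and the job is handed in when it is done.

Besides the shell and the picture viewer there is one more tool, called after ">>>" by a JSON object that holds its "fn" and its "kwargs", one argument or row to a line. drive_tool: Moves the arm, as the interface text tells. Its arguments: {"type":"object","properties":{"increments":{"type":"array"},"newtons":{"type":"number"}},"required":["increments"]}

```bash
mkdir -p pics
cat > h.py <<'E'
import numpy as np, cv2
from plant import readout, cams, bot
from scipy.spatial.transform import Rotation as R
def ray(p,u,v):
    d=np.linalg.inv(p["mtx"])@np.array([u,v,1.]); d=np.array([d[0],-d[1],-d[2]])
    return np.array(p["origin"]),np.array(p["rotation"])@d
def at(p,u,v,z):
    o,d=ray(p,u,v); return o+d*(z-o[2])/d[2]
def proj(p,X):
    c=np.array(p["rotation"]).T@(np.array(X)-np.array(p["origin"])); q=np.array(p["mtx"])@np.array([c[0],-c[1],-c[2]]); return q[:2]/q[2]
def save(p,n,crop=None,s=1):
    f=p["frame"][:,:,::-1]
    if crop: a,b,c,d=crop; f=f[b:d,a:c]
    cv2.imwrite("pics/"+n,cv2.resize(f,None,fx=s,fy=s,interpolation=cv2.INTER_CUBIC))
def go(X,rv=None):
    "travel, delta_rot from present pose to target X, rotation matrix rv"
    s=readout.get_state(); A=R.from_rotvec(s["tool_rot"])
    t=A.inv().apply(np.array(X)-s["position"])*1000
    return np.round(t,1), None if rv is None else np.round((A.inv()*R.from_matrix(rv)).as_rotvec(),3)
E
python3 - <<'E'
from h import *
a=cams.capture("scene"); b=cams.capture("side")
save(a,"a.png");save(b,"b.png")
for p in (a,b):
  print(p["origin"],p["mtx"][0],{k for k in p})
  for n in ["pot","mat","plinth","tray_floor","post_grip","oil_can","bracket","wrench"]:
    print(n,[(round(d["score"],2),np.round(d["bbox"]).tolist()) for d in cams.cut_out(p,n)])
s=readout.get_state();print(R.from_rotvec(s["tool_rot"]).as_matrix().round(3),s["t"],s["finger_gap"])
E
```

```text
[ 1.05430726 -0.27110293  1.05377792] [557.27166418   0.         311.38104335] {'origin', 'frame', 'rotation', 'mtx', 'shot'}
pot [(0.91, [208.0, 230.0, 24.0, 30.0]), (0.89, [244.0, 301.0, 37.0, 50.0]), (0.72, [187.0, 276.0, 39.0, 46.0]), (0.38, [361.0, 221.0, 147.0, 115.0])]
mat [(0.71, [123.0, 319.0, 55.0, 51.0]), (0.24, [360.0, 219.0, 139.0, 113.0])]
plinth [(0.77, [360.0, 244.0, 145.0, 168.0])]
tray_floor [(0.68, [358.0, 221.0, 147.0, 118.0])]
post_grip [(0.87, [360.0, 220.0, 144.0, 114.0])]
oil_can [(0.65, [157.0, 413.0, 40.0, 40.0])]
bracket [(0.8, [266.0, 377.0, 29.0, 37.0])]
wrench []
[0.3258033  0.91902671 0.75801522] [461.89306845   0.         321.83784052] {'origin', 'frame', 'rotation', 'mtx', 'shot'}
pot [(0.81, [380.0, 223.0, 18.0, 27.0]), (0.81, [312.0, 209.0, 26.0, 32.0]), (0.71, [354.0, 199.0, 24.0, 34.0])]
mat [(0.55, [368.0, 183.0, 34.0, 18.0])]
plinth [(0.82, [296.0, 298.0, 148.0, 104.0]), (0.31, [301.0, 296.0, 139.0, 99.0])]
tray_floor [(0.87, [300.0, 297.0, 141.0, 99.0])]
post_grip [(0.61, [300.0, 297.0, 140.0, 101.0])]
oil_can [(0.85, [296.0, 160.0, 18.0, 40.0])]
bracket [(0.61, [264.0, 199.0, 25.0, 28.0]), (0.38, [294.0, 297.0, 149.0, 101.0])]
wrench [(0.78, [374.0, 414.0, 90.0, 34.0])]
[[ 0.952  0.306 -0.   ]
 [ 0.306 -0.952  0.   ]
 [-0.    -0.    -1.   ]] 0.9 0.08560476571680538
```

View pics/a.png

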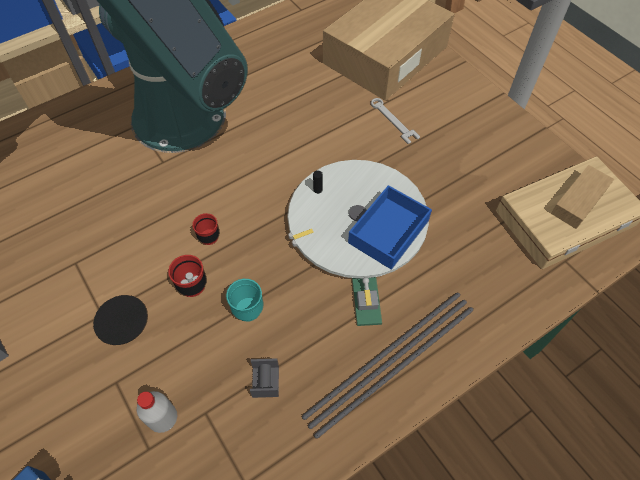

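View pics/b.png

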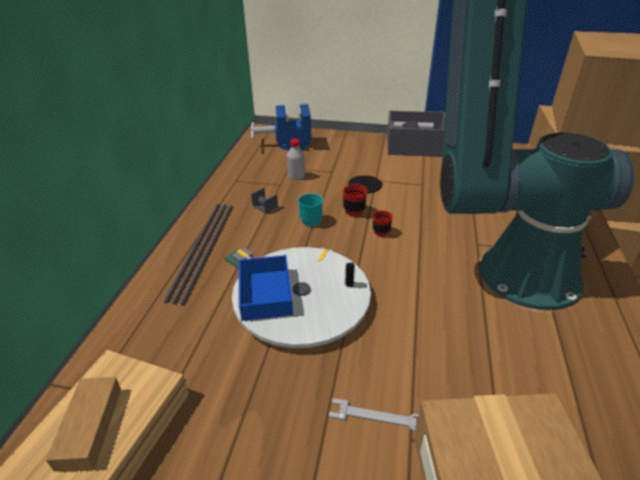

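The lookalikes are:
- Large red pot holding the blanks, at scene (187,276) and side (354,199).
- Small red pot at scene (208,230).
- Turquoise pot at scene (244,301).

I choose the large red one at (187,276). The disc is centred near scene (357,217), with its post at (318,182), the plunger block at (367,296), and the mat at (121,319).

```bash
cat >> h.py <<'E'
from scipy.optimize import least_squares
TH=np.linspace(0,2*np.pi,24,endpoint=False); D=np.c_[np.cos(TH),np.sin(TH)]
def sup_mask(m):
    m=max((np.where(l==i,1,0) for n,l in [cv2.connectedComponents(m.astype(np.uint8))] for i in range(1,n)),key=lambda q:q.sum())
    v,u=np.nonzero(m); return (np.c_[u,v]@D.T).max(0)
def fit(obs,model,x0):
    f=lambda x:np.concatenate([(np.array([proj(p,X) for X in model(x)])@D.T).max(0)-s for p,s in obs])
    r=least_squares(f,x0,loss="soft_l1",x_scale=.01); return r.x,np.sqrt(np.mean(r.fun**2))
def ring(x,y,z,r): return [(x+r*c,y+r*s,z) for c,s in D]
def cyl(*zr): return lambda x:[q for z,r in zr for q in ring(x[0],x[1],z,r)]
def box(x,lx,ly,z0,z1):
    c,s=np.cos(x[2]),np.sin(x[2]); return [(x[0]+c*a-s*b,x[1]+s*a+c*b,z) for a in(-lx/2,lx/2) for b in(-ly/2,ly/2) for z in(z0,z1)]
E
cat > loc.py <<'E'
from h import *
a=cams.capture("scene"); b=cams.capture("side")
save(a,"c.png",(90,180,290,380),3)
def pick(p,n,uv):
    return min(cams.cut_out(p,n),key=lambda d:np.hypot(*(np.array(d["bbox"][:2])-uv)))["pixels"]
S={}
pot=cyl((0,.027),(.072,.035),(.056,.0335))
for n,m,ua,ub in [("pot",pot,(187,276),(354,199)),("mat",cyl((.004,.055)),(123,319),(368,183)),("oil_can",cyl((0,.028),(.1,.028),(.125,.01)),(157,413),(296,160))]:
    oa=(a,sup_mask(pick(a,n,ua)));ob=(b,sup_mask(pick(b,n,ub)))
    x0=at(a,*ua,.03)[:2]
    print(n,fit([oa,ob],m,x0),fit([oa],m,x0),fit([ob],m,x0))
for n,ua,ub in [("small",(208,230),(380,223)),("turq",(244,301),(312,209)),("bracket",(266,377),(264,199)),("block",(367,297),(243,258)),("post_base",(318,191),(350,286)),("hub",(357,213),(301,290)),("yl_disc",(301,235),(323,255))]:
    z=.034 if n in("post_base","hub","yl_disc") else .03
    print(n,at(a,*ua,z)[:2].round(3),at(b,*ub,z)[:2].round(3))
def blue(p,bb):
    h=cv2.cvtColor(p["frame"],cv2.COLOR_RGB2HSV); m=(h[...,0]>105)&(h[...,0]<128)&(h[...,1]>130); k=np.zeros_like(m);k[bb[1]:bb[3],bb[0]:bb[2]]=1; return m&k
o=[(a,sup_mask(blue(a,(330,170,450,285)))),(b,sup_mask(blue(b,(225,240,310,340))))]
for q in (o,o[:1],o[1:]):
    x=np.append(at(a,390,227,.05)[:2],-.5)
    print("tray",min((fit(q,lambda x:box(x,.11,.15,.034,.079),[x[0],x[1],t]) for t in (-.6,0,.6,1.2)),key=lambda r:r[1]))
d=pick(a,"post_grip",(360,220));e=pick(b,"post_grip",(300,297))
print("disc",fit([(a,sup_mask(d)),(b,sup_mask(e))],cyl((.034,.155),(.024,.155)),at(a,360,217,.034)[:2]))
E
python3 loc.py
```

```text
Traceback (most recent call last):
  File "loc.py", line 10, in <module>
    x0=at(a,*ua,.03)[:2]
       ~~^^^^^^^^^^^
  File "h.py", line 8, in at
    o,d=ray(p,u,v); return o+d*(z-o[2])/d[2]
                                        ~^^^
IndexError: invalid index to scalar variable.
```

View pics/c.png

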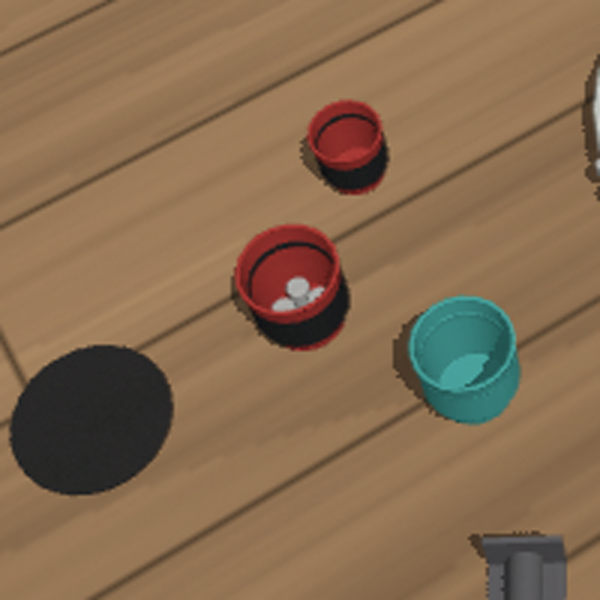

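The crop confirms it: the large red pot (crop (292,285), scene (187,275)) holds the blanks, while the small red and turquoise ones are empty. The camera "rotation" turns out to be a rotation vector, so I'll fix that.

```bash
sed -i 's/np.array(p\["rotation"\])/rot(p)/' h.py; sed -i '3a def rot(p):\n    r=np.array(p["rotation"]); return r if r.ndim==2 else R.from_rotvec(r).as_matrix()' h.py; sed -i 's/^save.*$//' loc.py; python3 loc.py
```

```text
pot (array([ 0.4586415 , -0.19450769]), np.float64(0.9621334142866278)) (array([ 0.45732044, -0.19399609]), np.float64(0.804014810364316)) (array([ 0.46021441, -0.19802649]), np.float64(0.8564804627394167))
mat (array([ 0.44556895, -0.35332126]), np.float64(0.8160595146532222)) (array([ 0.4460985 , -0.35304693]), np.float64(0.30901118611390177)) (array([ 0.44439385, -0.35698568]), np.float64(0.8771280277512137))
oil_can (array([ 0.67463675, -0.36885804]), np.float64(1.6071322672293424)) (array([ 0.6754676, -0.3677168]), np.float64(1.7246894717458905)) (array([ 0.67543934, -0.37773543]), np.float64(1.0920348069764954))
small [ 0.374 -0.106] [ 0.375 -0.11 ]
turq [ 0.566 -0.127] [ 0.571 -0.143]
bracket [ 0.725 -0.171] [ 0.72  -0.169]
block [0.699 0.084] [0.692 0.1  ]
post_base [0.425 0.151] [0.418 0.155]
hub [0.523 0.188] [0.525 0.188]
yl_disc [0.502 0.054] [0.5   0.057]
tray (array([0.60091158, 0.21387544, 0.33955181]), np.float64(1.3648029724018047))
tray (array([0.60013305, 0.21490388, 0.3321736 ]), np.float64(0.8873182873581992))
tray (array([0.60165409, 0.20992142, 0.34910822]), np.float64(1.580861207607669))
disc (array([0.52652402, 0.18696894]), np.float64(2.4963289999198914))
```

```bash
cat >> h.py <<'E'
def pose(r,az,z,pitch):
    "planar pose (j4=0, j6=-pi/2): grasp point at r,az,z ; pitch deg of tool axis from vertical-up, outward positive (180=down)"
    q=np.radians(pitch); rh=np.array([np.cos(az),np.sin(az),0]); ph=np.array([-rh[1],rh[0],0]); up=np.array([0,0,1.])
    tz=np.sin(q)*rh+np.cos(q)*up; M=np.c_[np.cross(ph,tz),ph,tz]
    return r*rh+z*up-.003*tz, M
def to(*a):
    P=pose(*a); t,w=go(*P); print(a,"travel",t.tolist(),"rot",w.tolist(),"deg",round(np.degrees(np.linalg.norm(w)),1))
E
python3 -c "
from h import *
to(.593,-.401,.22,232)"
```

```text
(0.593, -0.401, 0.22, 232) travel [450.8, -211.1, 31.5] rot [1.084, 0.403, -2.222] deg 143.5
```

```bash
sed -i 's/M=np.c_\[np.cross(ph,tz),ph,tz\]/ph=-ph; M=np.c_[np.cross(ph,tz),ph,tz]/; s/j6=-pi/j6=+pi/' h.py
python3 -c "
from h import *
to(.593,-.401,.22,232)"
```

```text
(0.593, -0.401, 0.22, 232) travel [450.8, -211.1, 31.5] rot [0.322, -0.868, 0.662] deg 65.2
```

>>> {"fn": "drive_tool", "kwargs": {
  "increments": [
    {"fingers": 85, "travel": [56, -26, 4], "delta_rot": [0.04, -0.11, 0.08]},
    {"fingers": 85, "travel": [113, -53, 8], "delta_rot": [0.08, -0.22, 0.165]},
    {"fingers": 85, "travel": [169, -79, 12], "delta_rot": [0.12, -0.325, 0.25]},
    {"fingers": 85, "travel": [225, -105, 16], "delta_rot": [0.16, -0.43, 0.33]},
    {"fingers": 85, "travel": [281, -132, 20], "delta_rot": [0.2, -0.54, 0.41]}
  ]
}}

```text
t: 2.22
position: [0.4125, -0.3583, 0.2337]
tool_rot: [-2.907, 0.165, 0.843]
contact_force: [0.3, -0.4, -0.4]
finger_gap: 0.0849
gripper_force: 0.0
```

```bash
python3 -c "
from h import *
s=readout.get_state();print(s)
to(.593,-.401,.22,232)"
```

```text
{'t': 2.225, 'joint_positions': array([-0.69283207,  0.59577086,  1.29813006, -0.2383641 ,  1.77119986,
        1.00659906]), 'joint_velocities': array([ 0.82895595,  0.67999598, -0.74419743,  0.07995786,  1.13994162,
        1.35479299]), 'effort': array([ -1.27685867, -69.47388411, -20.28780878,  -1.32588219,
         2.04239018,  -1.73181944]), 'position': array([ 0.41245928, -0.35830363,  0.23373358]), 'tool_rot': array([-2.90719177,  0.1650629 ,  0.84283776]), 'contact_force': array([ 0.26555305, -0.40630672, -0.43928803]), 'wrist_torque': array([-0.06834522, -0.29317308, -0.00444506]), 'gripper_force': 0.0, 'finger_gap': 0.0848812833236608}
(0.593, -0.401, 0.22, 232) travel [111.1, -141.8, -44.3] rot [0.124, -0.326, 0.248] deg 24.5
```

>>> {"fn": "drive_tool", "kwargs": {
  "increments": [
    {"fingers": 85, "travel": [37, -47, -15], "delta_rot": [0.041, -0.109, 0.083]},
    {"fingers": 85, "travel": [74, -95, -30], "delta_rot": [0.083, -0.217, 0.165]},
    {"fingers": 85, "travel": [111, -142, -44], "delta_rot": [0.124, -0.326, 0.248]},
    {"fingers": 85, "travel": [111, -142, -44], "delta_rot": [0.124, -0.326, 0.248]}
  ]
}}

```text
t: 2.72
position: [0.5482, -0.2299, 0.2166]
tool_rot: [-2.62, 0.522, 1.285]
contact_force: [-0.3, -0.8, -0.1]
finger_gap: 0.085
gripper_force: 0.0
```

```bash
python3 -c "
from h import *
s=readout.get_state();print(s['t'],s['joint_positions'].round(4),s['position'].round(4),R.from_rotvec(s['tool_rot']).as_matrix().round(3))
to(.593,-.401,.114,232);to(.498,-.401,.040,232)"
```

```text
2.725 [-0.4767  0.8965  0.9268 -0.0779  2.2281  1.4696] [ 0.5482 -0.2299  0.2166] [[ 0.566 -0.385 -0.729]
 [-0.232 -0.923  0.307]
 [-0.791 -0.005 -0.612]]
(0.593, -0.401, 0.114, 232) travel [80.3, 2.8, 60.9] rot [0.002, 0.005, 0.007] deg 0.5
(0.498, -0.401, 0.04, 232) travel [80.7, 2.6, 181.3] rot [0.002, 0.005, 0.007] deg 0.5
```

>>> {"fn": "drive_tool", "kwargs": {
  "increments": [
    {"fingers": 85, "travel": [40, 2, 30], "delta_rot": [0.002, 0.005, 0.007]},
    {"fingers": 85, "travel": [80, 3, 61], "delta_rot": [0.002, 0.005, 0.007]},
    {"fingers": 85, "travel": [80, 3, 85], "delta_rot": [0.002, 0.005, 0.007]},
    {"fingers": 85, "travel": [80, 3, 100], "delta_rot": [0.002, 0.005, 0.007]},
    {"fingers": 85, "travel": [80, 3, 100], "delta_rot": [0.002, 0.005, 0.007]}
  ]
}}

```text
t: 3.35
position: [0.5167, -0.2245, 0.0974]
tool_rot: [-2.625, 0.541, 1.272]
contact_force: [-0.4, 0.6, 0.4]
finger_gap: 0.0849
gripper_force: 0.0
```

```bash
python3 -c "
from h import *
s=readout.get_state();print(s['t'],s['joint_positions'].round(4),s['position'].round(4),s['contact_force'])
p=cams.capture('wrist');save(p,'w1.png')
a=cams.capture('scene');save(a,'s1.png',(130,180,430,405),2)
to(.498,-.401,.040,232)"
```

```text
3.35 [-0.4905  0.9655  1.084  -0.0736  1.9912  1.4892] [ 0.5167 -0.2245  0.0974] [-0.40174616  0.62441453  0.41186214]
(0.498, -0.401, 0.04, 232) travel [3.8, -4.6, 85.5] rot [-0.003, -0.008, -0.004] deg 0.5
```

View pics/s1.png

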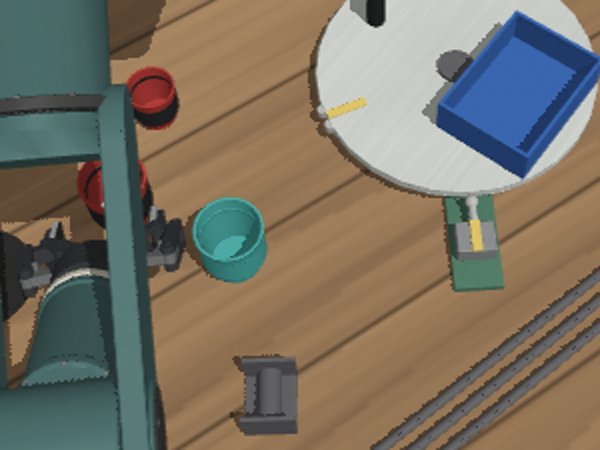

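The pot sits at crop (112,190), between the open fingers. The left finger at (175,245) just clears the turquoise pot at (228,238).

>>> {"fn": "drive_tool", "kwargs": {
  "increments": [
    {"fingers": 85, "travel": [1, 0, 30], "delta_rot": [0, -0.003, 0]},
    {"fingers": 85, "travel": [3, -3, 60], "delta_rot": [-0.003, -0.008, -0.004]},
    {"fingers": 85, "travel": [4, -4.5, 85], "delta_rot": [-0.003, -0.008, -0.004]},
    {"fingers": 85, "travel": [4, -4.5, 85], "delta_rot": [-0.003, -0.008, -0.004]}
  ]
}}

```text
t: 3.95
position: [0.4601, -0.1946, 0.0415]
tool_rot: [-2.621, 0.532, 1.283]
contact_force: [0.6, 0.1, -0.0]
finger_gap: 0.0849
gripper_force: 0.0
```

```bash
python3 -c "
from h import *
s=readout.get_state();print(s['t'],s['joint_positions'].round(4),s['position'].round(4),s['contact_force'],s['wrist_torque'])
p=cams.capture('wrist');save(p,'w2.png')
a=cams.capture('side');save(a,'s2.png',(250,120,450,270),4)
to(.498,-.401,.040,232)"
```

```text
3.95 [-0.4891  0.9667  1.2733 -0.072   1.8094  1.4991] [ 0.4601 -0.1946  0.0415] [ 0.5670074   0.07596267 -0.04969562] [-0.18981187 -0.31487225  0.01630029]
(0.498, -0.401, 0.04, 232) travel [-0.7, 0.2, 1.2] rot [0.001, -0.001, 0.0] deg 0.1
```

View pics/w2.png

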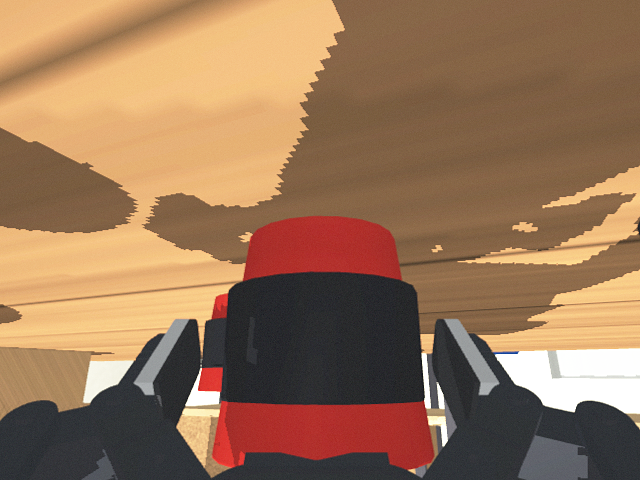

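The wrist view shows the pot's black band at (322,340), centred between the pads at (180,350) and (465,350). Closing the gripper.

>>> {"fn": "drive_tool", "kwargs": {
  "increments": [
    {"fingers": 50, "travel": [0, 0, 0], "delta_rot": [0, 0, 0]},
    {"fingers": 50, "travel": [0, 0, 0], "delta_rot": [0, 0, 0]},
    {"fingers": 50, "travel": [0, 0, 0], "delta_rot": [0, 0, 0]},
    {"fingers": 50, "travel": [0, 0, 0], "delta_rot": [0, 0, 0]},
    {"fingers": 50, "travel": [0, 0, 0], "delta_rot": [0, 0, 0]}
  ],
  "newtons": 70
}}

```text
t: 4.68
position: [0.4624, -0.1961, 0.0427]
tool_rot: [-2.626, 0.534, 1.277]
contact_force: [2.4, -1.8, 5.6]
finger_gap: 0.0662
gripper_force: 76.9
```

```bash
cat > fk.py <<'E'
from h import *
J=np.array([[-1.375,.359,1.51,0,1.272,-.115],[-0.69283207,0.59577086,1.29813006,-0.2383641,1.77119986,1.00659906],[-0.4767,.8965,.9268,-.0779,2.2281,1.4696],[-.4905,.9655,1.084,-.0736,1.9912,1.4892],[-.4891,.9667,1.2733,-.072,1.8094,1.4991]])
P=np.array([[.183,-.571,.253],[0.41245928,-0.35830363,0.23373358],[.5482,-.2299,.2166],[.5167,-.2245,.0974],[.4601,-.1946,.0415]])
Ry=lambda a:R.from_euler("y",a); Rz=lambda a:R.from_euler("z",a)
def fk(q,k):
    a1,h,L2,e,L3,d,oy=k
    A=Rz(q[0]);B=A*Ry(q[1]);C=B*Ry(q[2]);W=C*Rz(q[3])*Ry(q[4])
    return A.apply([a1,oy,h])+B.apply([0,0,L2])+C.apply([e,0,L3])+W.apply([0,0,d]), W*Rz(q[5])
if __name__=="__main__":
    r=least_squares(lambda k:np.r_[np.concatenate([fk(j,k)[0]-p for j,p in zip(J,P)]),1e-3*(k-np.array([.05,.4,.4,0,.4,.2,0]))],[.05,.4,.4,0,.4,.2,0])
    print(r.x.round(4),np.abs(r.fun).max());np.save("k.npy",r.x)
    for j in (J[0],J[4]): print(fk(j,r.x)[1].as_matrix().round(3))
    s=readout.get_state();print(R.from_rotvec(s["tool_rot"]).as_matrix().round(3),s["finger_gap"],s["gripper_force"])
E
python3 fk.py
```

```text
[3.000e-04 2.663e-01 6.085e-01 1.118e-01 4.336e-01 3.485e-01 6.860e-02] 0.00022112803215251775
[[-0.306  0.952  0.   ]
 [ 0.952  0.306 -0.001]
 [-0.001 -0.    -1.   ]]
[[ 0.39   0.565 -0.727]
 [ 0.921 -0.239  0.308]
 [ 0.    -0.79  -0.614]]
[[ 0.568 -0.39  -0.725]
 [-0.241 -0.921  0.306]
 [-0.787  0.001 -0.617]] 0.06616650709143318 76.93496914604111
```

```bash
cat > pour.py <<'E'
from fk import *
import itertools
k=np.load("k.npy"); LO=np.array([-2.97,-1.01,.21,-.96,.2,-2.98])+.05; HI=np.array([2.97,2.36,2.38,4.11,2.71,2.98])-.05
T90=Rz(np.pi/2)
def fkt(q): p,W=fk(q,k); W=W*T90; return p,W
def ik(X,Rm,q0):
    def f(q):
        p,W=fkt(q); return np.r_[(p-X)*5,(W.inv()*Rm).as_rotvec()]
    r=least_squares(f,np.clip(q0,LO+1e-3,HI-1e-3),bounds=(LO,HI)); return r.x,np.abs(r.fun).max()
MT=np.array([-.788,0,-.616]) # pot axis in tool frame
body=[(x,y,z) for x in(-.0425,.0425) for y in(-.0425,.0425) for z in(-.054,-.15)]+[(x,y,z) for x in(-.011,.011) for y in(-.052,.052) for z in(-.054,.02)]
def pour_pose(tilt,az,spin,T,back=.02,zmin=.095):
    m=np.array([np.sin(tilt)*np.cos(az),np.sin(tilt)*np.sin(az),np.cos(tilt)])
    R0=R.align_vectors([m,[np.sin(az),-np.cos(az),0]],[MT,[0,1,0]])[0]
    Rm=R.from_rotvec(spin*m)*R0
    l=np.array([0,0,-1.])+m*m[2]; l/=np.linalg.norm(l)
    lip=.034*m+.035*l
    zz=min(lip[2],Rm.apply(body)[:,2].min())
    g=np.array([*(np.array(T)-back*m[:2]/np.hypot(*m[:2])-lip[:2]),zmin-zz])
    return g-.003*Rm.apply([0,0,1]),Rm,g+lip
if __name__=="__main__":
    qn=readout.get_state()["joint_positions"]; out=[]
    for tilt,az,spin in itertools.product(np.radians([118,130]),np.arange(-3.1,3.1,.4),np.arange(-3.1,3.1,.4)):
        X,Rm,L=pour_pose(tilt,az,spin,(.600,.2137))
        for s in ([.3,.5,1.9,0,1.,0],[.3,.5,1.9,1.5,1.,-1],[.3,.5,1.9,3,1.,-1]):
            q,e=ik(X,Rm,s)
            if e<1e-3: out.append((np.abs(q-qn)[3:].max(),round(np.degrees(tilt)),round(az,2),round(spin,2),q.round(2).tolist(),X.round(3).tolist(),L[2].round(3)))
    out.sort(key=lambda o:o[0]); print(len(out))
    for o in [o for o in out if o[1]==130][:10]+[o for o in out if o[1]==118][:8]: print(o)
E
time python3 pour.py
```

```text
637
(np.float64(1.26162553284315), 130, np.float64(-1.5), np.float64(1.7), [-0.0, 1.31, 0.85, 1.19, 2.6, 0.31], [0.601, 0.236, 0.198], np.float64(0.15))
(np.float64(1.261625532845024), 130, np.float64(-1.5), np.float64(1.7), [-0.0, 1.31, 0.85, 1.19, 2.6, 0.31], [0.601, 0.236, 0.198], np.float64(0.15))
(np.float64(1.2616255328460564), 130, np.float64(-1.5), np.float64(1.7), [-0.0, 1.31, 0.85, 1.19, 2.6, 0.31], [0.601, 0.236, 0.198], np.float64(0.15))
(np.float64(1.3478765065597063), 130, np.float64(-1.9), np.float64(1.7), [-0.12, 1.23, 1.12, 1.24, 2.33, 0.15], [0.609, 0.234, 0.198], np.float64(0.15))
(np.float64(1.347876506559741), 130, np.float64(-1.9), np.float64(1.7), [-0.12, 1.23, 1.12, 1.24, 2.33, 0.15], [0.609, 0.234, 0.198], np.float64(0.15))
(np.float64(1.3478765066838332), 130, np.float64(-1.9), np.float64(1.7), [-0.12, 1.23, 1.12, 1.24, 2.33, 0.15], [0.609, 0.234, 0.198], np.float64(0.15))
(np.float64(1.5496141309237232), 130, np.float64(-2.3), np.float64(1.7), [-0.23, 1.15, 1.42, 1.35, 2.09, -0.05], [0.616, 0.228, 0.198], np.float64(0.15))
(np.float64(1.5496141309534917), 1
[... 982 characters left out ...]
.28], [0.613, 0.243, 0.18], np.float64(0.134))
(np.float64(1.2456709622619435), 118, np.float64(-1.9), np.float64(1.7), [-0.14, 1.19, 1.14, 1.17, 2.23, 0.28], [0.613, 0.243, 0.18], np.float64(0.134))
(np.float64(1.245670962261946), 118, np.float64(-1.9), np.float64(1.7), [-0.14, 1.19, 1.14, 1.17, 2.23, 0.28], [0.613, 0.243, 0.18], np.float64(0.134))
(np.float64(1.3899227261025697), 118, np.float64(-2.3), np.float64(1.7), [-0.24, 1.12, 1.44, 1.31, 1.98, 0.11], [0.623, 0.236, 0.18], np.float64(0.134))
(np.float64(1.3899227261047082), 118, np.float64(-2.3), np.float64(1.7), [-0.24, 1.12, 1.44, 1.31, 1.98, 0.11], [0.623, 0.236, 0.18], np.float64(0.134))
real	1m24.142s
user	1m21.448s
sys	0m0.184s
```

>>> {"fn": "drive_tool", "kwargs": {
  "increments": [
    {"fingers": 50, "travel": [-24, 0, -19], "delta_rot": [0, 0, 0]},
    {"fingers": 50, "travel": [-63, 0, -49], "delta_rot": [0, 0, 0]},
    {"fingers": 50, "travel": [-102, 0, -80], "delta_rot": [0, 0, 0]},
    {"fingers": 50, "travel": [-134, 0, -105], "delta_rot": [0, 0, 0]},
    {"fingers": 50, "travel": [-134, 0, -105], "delta_rot": [0, 0, 0]}
  ]
}}

```text
t: 5.3
position: [0.4632, -0.1961, 0.2143]
tool_rot: [-2.629, 0.534, 1.271]
contact_force: [0.1, 0.6, -3.3]
finger_gap: 0.0656
gripper_force: 78.9
```

```bash
cat > s.py <<'E'
from pour import *
qn=readout.get_state()["joint_positions"]; out=[];print(qn.round(3),readout.get_state()["position"],fkt(qn)[0])
for az,spin in itertools.product(np.arange(-3.1,3.1,.35),np.arange(-3.1,3.1,.35)):
    X,Rm,L=pour_pose(np.radians(127),az,spin,(.600,.2137),zmin=.088)
    if L[2]>.125: continue
    q,e=ik(X,Rm,[.1,1,1.2,1.2,2,.5])
    if e<1e-3: out.append((np.abs(q-qn)[3:].max().round(2),round(az,2),round(spin,2),q.round(2).tolist(),X.round(3).tolist(),L[2].round(3),Rm.apply([0,0,1]).round(2).tolist()))
out.sort(key=lambda o:o[0]); print(len(out))
for o in out[:14]: print(*o)
E
python3 s.py
```

```text
[-0.489  0.763  1.219 -0.079  2.057  1.479] [ 0.46316396 -0.19607898  0.21434783] [ 0.46333004 -0.19631974  0.21399262]
77
1.59 -1.35 2.15 [-0.04, 1.23, 0.92, 0.91, 2.36, -0.11] [0.597, 0.237, 0.152] 0.104 [-0.81, 0.59, 0.03]
1.63 -1.7 2.15 [-0.15, 1.14, 1.17, 1.03, 2.11, -0.15] [0.605, 0.237, 0.152] 0.104 [-0.56, 0.83, 0.03]
1.66 -1.0 2.15 [0.08, 1.3, 0.71, 0.75, 2.6, -0.18] [0.589, 0.235, 0.152] 0.104 [-0.96, 0.28, 0.03]
1.74 -2.05 2.15 [-0.25, 1.07, 1.44, 1.18, 1.87, -0.26] [0.613, 0.234, 0.152] 0.104 [-0.24, 0.97, 0.03]
1.88 -1.35 2.5 [-0.11, 1.11, 1.12, 0.88, 2.09, -0.4] [0.596, 0.237, 0.138] 0.09 [-0.65, 0.75, -0.13]
1.91 -2.4 2.15 [-0.32, 1.02, 1.71, 1.39, 1.68, -0.44] [0.619, 0.228, 0.152] 0.104 [0.11, 0.99, 0.03]
1.92 -1.7 2.5 [-0.21, 1.03, 1.38, 1.04, 1.84, -0.44] [0.604, 0.237, 0.138] 0.09 [-0.36, 0.93, -0.13]
1.92 -1.0 2.5 [-0.0, 1.19, 0.88, 0.73, 2.34, -0.44] [0.589, 0.234, 0.138] 0.09 [-0.87, 0.48, -0.13]
2.04 -2.05 2.5 [-0.29, 0.96, 1.65, 1.24, 1.61, -0.56] [0.612, 0.234, 0.138] 0.09 [-0.02, 0.99, -0.13]
2.09 -0.65 2.5 [0.12, 1.26, 0.7, 0.5, 2.55, -0.61] [0.582, 0.229, 0.138] 0.09 [-0.98, 0.15, -0.13]
2.17 -2.75 2.15 [-0.34, 1.01, 1.98, 1.7, 1.58, -0.69] [0.623, 0.221, 0.152] 0.104 [0.44, 0.9, 0.03]
2.17 -1.35 2.85 [-0.18, 0.99, 1.34, 0.94, 1.83, -0.69] [0.596, 0.237, 0.137] 0.088 [-0.43, 0.87, -0.23]
2.17 -1.0 2.85 [-0.08, 1.08, 1.1, 0.78, 2.08, -0.69] [0.588, 0.234, 0.137] 0.088 [-0.7, 0.67, -0.23]
2.24 -2.4 2.5 [-0.33, 0.93, 1.91, 1.54, 1.44, -0.76] [0.618, 0.229, 0.138] 0.09 [0.32, 0.94, -0.13]
```

```bash
cat > path.py <<'E'
from pour import *
from scipy.spatial.transform import Slerp
T=(.600,.2137); AZ,SP=-1.35,2.5
def tp(tilt,dz=0): X,Rm,L=pour_pose(np.radians(tilt),AZ,SP,T,zmin=.095); return X+[0,0,dz],Rm
def rows(wps,q0,maxdeg=9.5,maxmm=55,nmax=99,X0=None,R0=None):
    "print row increments, grouped in calls of 5"
    st=readout.get_state(); X=np.array(st["position"]);Rm=R.from_rotvec(st["tool_rot"]); seq=[];q=q0
    for Xw,Rw in wps:
        n=int(np.ceil(max(np.linalg.norm(Xw-X)*1e3/maxmm,np.degrees((Rm.inv()*Rw).magnitude())/maxdeg,1)))
        sl=Slerp([0,1],R.concatenate([Rm,Rw]))
        while True:
            S=[(X+(Xw-X)*i/n,sl(i/n)) for i in range(1,n+1)]; qq=q; ok=True; Q=[]
            for s in S:
                qn,e=ik(*s,qq); Q.append((qn,e)); ok&=np.all(np.abs(qn-qq)<np.array([.2,.2,.26,.26,.26,.26])); qq=qn
            if ok or n>25: break
            n+=1
        seq+=[(a,b,c,d) for (a,b),(c,d) in zip(S,Q)]; X,Rm,q=Xw,Rw,qq
    B=np.array(st["position"]),R.from_rotvec(st["tool_rot"])
    for i,(a,b,c,d) in enumerate(seq[:nmax]):
        if i%5==0 and i: B=seq[i-1][:2]
        if i%5==0: print("--")
        m=b.apply(MT); print((B[1].inv().apply(a-B[0])*1e3).round(0).tolist(),(B[1].inv()*b).as_rotvec().round(3).tolist(),"|tilt",np.degrees(np.arccos(m[2])).round(),"q",c.round(2).tolist(),"!!" if d>2e-3 else "",a.round(2).tolist())
    return q
E
python3 - <<'E'
from path import *
q=readout.get_state()["joint_positions"]
for t in (5,30,60,80,100,127):
    X,Rm=tp(t); print(t,X.round(3),[ (a.round(2).tolist(),round(e,4)) for a,e in [ik(X,Rm,q)]])
X,Rm=tp(40,.05)
rows([(X,Rm)],q)
E
```

```text
5 [0.588 0.272 0.121] [([0.54, 0.96, 0.98, -0.44, 1.92, 0.94], np.float64(0.0))]
30 [0.586 0.28  0.135] [([0.42, 0.84, 1.06, -0.15, 1.79, 0.7], np.float64(0.0))]
60 [0.587 0.279 0.142] [([0.22, 0.79, 1.14, 0.22, 1.71, 0.34], np.float64(0.0))]
80 [0.589 0.271 0.146] [([0.09, 0.82, 1.17, 0.45, 1.76, 0.09], np.float64(0.0))]
100 [0.591 0.258 0.144] [([-0.02, 0.92, 1.17, 0.65, 1.87, -0.15], np.float64(0.0))]
127 [0.596 0.237 0.145] [([-0.11, 1.1, 1.12, 0.89, 2.1, -0.39], np.float64(0.0))]
--
[-2.0, -44.0, 7.0] [-0.063, 0.01, -0.138] |tilt 4.0 q [-0.4, 0.75, 1.24, -0.07, 2.03, 1.4]  [0.47, -0.15, 0.21]
[-5.0, -89.0, 13.0] [-0.126, 0.021, -0.275] |tilt 8.0 q [-0.32, 0.74, 1.25, -0.07, 2.01, 1.32]  [0.49, -0.11, 0.21]
[-7.0, -133.0, 20.0] [-0.189, 0.031, -0.413] |tilt 12.0 q [-0.23, 0.74, 1.26, -0.06, 1.99, 1.24]  [0.5, -0.07, 0.21]
[-9.0, -177.0, 27.0] [-0.252, 0.041, -0.551] |tilt 16.0 q [-0.15, 0.73, 1.25, -0.05, 1.97, 1.16]  [0.51, -0.02, 0.2]
[-11.0, -222.0, 33.0] [-0.315, 0.052, -0.689] |tilt 20.0 q [-0.07, 0.73, 1.24, -0.04, 1.96, 1.08]  [0.52, 0.02, 0.2]
--
[27.0, -36.0, -6.0] [-0.063, 0.01, -0.138] |tilt 23.0 q [0.01, 0.73, 1.22, -0.04, 1.94, 1.01]  [0.53, 0.06, 0.2]
[53.0, -71.0, -12.0] [-0.126, 0.021, -0.275] |tilt 27.0 q [0.09, 0.73, 1.19, -0.03, 1.92, 0.93]  [0.54, 0.11, 0.2]
[80.0, -107.0, -18.0] [-0.189, 0.031, -0.413] |tilt 31.0 q [0.16, 0.74, 1.16, -0.03, 1.9, 0.84]  [0.55, 0.15, 0.2]
[107.0, -143.0, -24.0] [-0.252, 0.041, -0.551] |tilt 34.0 q [0.23, 0.74, 1.13, -0.03, 1.88, 0.76]  [0.56, 0.19, 0.19]
[133.0, -178.0, -30.0] [-0.315, 0.052, -0.689] |tilt 37.0 q [0.3, 0.75, 1.09, -0.03, 1.85, 0.68]  [0.58, 0.24, 0.19]
--
[43.0, -8.0, -11.0] [-0.063, 0.01, -0.138] |tilt 40.0 q [0.35, 0.76, 1.05, -0.02, 1.83, 0.59]  [0.59, 0.28, 0.19]
```

>>> {"fn": "drive_tool", "kwargs": {
  "increments": [
    {"fingers": 50, "travel": [-2, -44, 7], "delta_rot": [-0.063, 0.01, -0.138]},
    {"fingers": 50, "travel": [-5, -89, 13], "delta_rot": [-0.126, 0.021, -0.275]},
    {"fingers": 50, "travel": [-7, -133, 20], "delta_rot": [-0.189, 0.031, -0.413]},
    {"fingers": 50, "travel": [-9, -177, 27], "delta_rot": [-0.252, 0.041, -0.551]},
    {"fingers": 50, "travel": [-11, -222, 33], "delta_rot": [-0.315, 0.052, -0.689]}
  ]
}}

```text
t: 5.92
position: [0.5179, 0.0236, 0.1983]
tool_rot: [-2.688, -0.586, 1.118]
contact_force: [1.2, -0.6, -2.7]
finger_gap: 0.0657
gripper_force: 78.9
```

>>> {"fn": "drive_tool", "kwargs": {
  "increments": [
    {"fingers": 50, "travel": [27, -36, -6], "delta_rot": [-0.063, 0.01, -0.138]},
    {"fingers": 50, "travel": [53, -71, -12], "delta_rot": [-0.126, 0.021, -0.275]},
    {"fingers": 50, "travel": [80, -107, -18], "delta_rot": [-0.189, 0.031, -0.413]},
    {"fingers": 50, "travel": [107, -143, -24], "delta_rot": [-0.252, 0.041, -0.551]},
    {"fingers": 50, "travel": [133, -178, -30], "delta_rot": [-0.315, 0.052, -0.689]}
  ]
}}

```text
t: 6.55
position: [0.5737, 0.2407, 0.1871]
tool_rot: [-2.386, -1.627, 0.801]
contact_force: [0.7, -0.6, -2.6]
finger_gap: 0.0663
gripper_force: 78.9
```

>>> {"fn": "drive_tool", "kwargs": {
  "increments": [
    {"fingers": 50, "travel": [43, -8, -11], "delta_rot": [-0.063, 0.01, -0.138]},
    {"fingers": 50, "travel": [43, -8, -11], "delta_rot": [-0.063, 0.01, -0.138]}
  ]
}}

```text
t: 6.8
position: [0.5838, 0.2867, 0.1852]
tool_rot: [-2.284, -1.816, 0.722]
contact_force: [-0.9, -0.3, -3.2]
finger_gap: 0.066
gripper_force: 78.9
```

Run:
```python
from path import *
s=readout.get_state();q=s["joint_positions"];print(s["t"],s["position"],q.round(3),s["gripper_force"])
rows([tp(60),tp(80),tp(95),tp(110),tp(127)],q,maxdeg=6)
```

```text
6.8 [0.58375494 0.28665979 0.18517833] [ 0.36   0.765  1.052 -0.018  1.827  0.587] 78.8513925800271
--
[1.0, 5.0, 9.0] [0.031, 0.07, -0.039] |tilt 45.0 q [0.33, 0.77, 1.08, 0.04, 1.79, 0.53]  [0.58, 0.28, 0.17]
[3.0, 11.0, 19.0] [0.061, 0.139, -0.078] |tilt 50.0 q [0.29, 0.77, 1.1, 0.1, 1.76, 0.47]  [0.59, 0.28, 0.16]
[4.0, 16.0, 28.0] [0.092, 0.209, -0.117] |tilt 55.0 q [0.25, 0.78, 1.12, 0.16, 1.74, 0.41]  [0.59, 0.28, 0.15]
[5.0, 22.0, 38.0] [0.122, 0.278, -0.156] |tilt 60.0 q [0.22, 0.79, 1.14, 0.22, 1.71, 0.34]  [0.59, 0.28, 0.14]
[3.0, 22.0, 37.0] [0.154, 0.348, -0.197] |tilt 65.0 q [0.18, 0.79, 1.15, 0.28, 1.72, 0.28]  [0.59, 0.28, 0.14]
--
[-2.0, -0.0, -1.0] [0.032, 0.07, -0.041] |tilt 70.0 q [0.15, 0.8, 1.16, 0.34, 1.73, 0.21]  [0.59, 0.27, 0.14]
[-4.0, -0.0, -3.0] [0.064, 0.14, -0.082] |tilt 75.0 q [0.12, 0.81, 1.17, 0.4, 1.74, 0.15]  [0.59, 0.27, 0.15]
[-5.0, -0.0, -4.0] [0.096, 0.21, -0.123] |tilt 80.0 q [0.09, 0.82, 1.17, 0.45, 1.76, 0.09]  [0.59, 0.27, 0.15]
[-8.0, 1.0, -5.0] [0.129, 0.28, -0.165] |tilt 85.0 q [0.06, 0.84, 1.17, 0.51, 1.78, 0.02]  [0.59, 0.27, 0.15]
[-1
[... 202 characters left out ...]
 [0.59, 0.26, 0.15]
[-6.0, 1.0, -3.0] [0.064, 0.14, -0.082] |tilt 100.0 q [-0.02, 0.92, 1.17, 0.65, 1.87, -0.15]  [0.59, 0.26, 0.14]
[-10.0, 2.0, -5.0] [0.096, 0.21, -0.123] |tilt 105.0 q [-0.04, 0.95, 1.16, 0.7, 1.9, -0.2]  [0.59, 0.25, 0.14]
[-14.0, 3.0, -6.0] [0.129, 0.28, -0.165] |tilt 110.0 q [-0.06, 0.98, 1.16, 0.74, 1.94, -0.25]  [0.59, 0.25, 0.14]
[-17.0, 2.0, -10.0] [0.165, 0.359, -0.211] |tilt 116.0 q [-0.08, 1.02, 1.15, 0.79, 1.99, -0.3]  [0.59, 0.25, 0.14]
--
[-1.0, -2.0, -4.0] [0.036, 0.079, -0.047] |tilt 121.0 q [-0.1, 1.06, 1.13, 0.84, 2.04, -0.35]  [0.6, 0.24, 0.14]
[-2.0, -4.0, -9.0] [0.073, 0.158, -0.093] |tilt 127.0 q [-0.11, 1.1, 1.12, 0.89, 2.1, -0.39]  [0.6, 0.24, 0.15]
```

>>> {"fn": "drive_tool", "kwargs": {
  "increments": [
    {"fingers": 50, "travel": [1, 5, 9], "delta_rot": [0.031, 0.07, -0.039]},
    {"fingers": 50, "travel": [3, 11, 19], "delta_rot": [0.061, 0.139, -0.078]},
    {"fingers": 50, "travel": [4, 16, 28], "delta_rot": [0.092, 0.209, -0.117]},
    {"fingers": 50, "travel": [5, 22, 38], "delta_rot": [0.122, 0.278, -0.156]},
    {"fingers": 50, "travel": [3, 22, 37], "delta_rot": [0.154, 0.348, -0.197]}
  ]
}}

```text
t: 7.42
position: [0.5869, 0.2712, 0.1423]
tool_rot: [-1.957, -1.712, 0.391]
contact_force: [0.2, 0.2, -3.8]
finger_gap: 0.0653
gripper_force: 78.8
```

>>> {"fn": "drive_tool", "kwargs": {
  "increments": [
    {"fingers": 50, "travel": [-2, 0, -1], "delta_rot": [0.032, 0.07, -0.041]},
    {"fingers": 50, "travel": [-4, 0, -3], "delta_rot": [0.064, 0.14, -0.082]},
    {"fingers": 50, "travel": [-5, 0, -4], "delta_rot": [0.096, 0.21, -0.123]},
    {"fingers": 50, "travel": [-8, 1, -5], "delta_rot": [0.129, 0.28, -0.165]},
    {"fingers": 50, "travel": [-11, 2, -6], "delta_rot": [0.161, 0.35, -0.206]}
  ]
}}

```text
t: 8.05
position: [0.5906, 0.2593, 0.146]
tool_rot: [-1.607, -1.581, 0.098]
contact_force: [-0.2, 0.1, -3.1]
finger_gap: 0.0658
gripper_force: 79.0
```

>>> {"fn": "drive_tool", "kwargs": {
  "increments": [
    {"fingers": 50, "travel": [-3, 0, -2], "delta_rot": [0.032, 0.07, -0.041]},
    {"fingers": 50, "travel": [-6, 1, -3], "delta_rot": [0.064, 0.14, -0.082]},
    {"fingers": 50, "travel": [-6, 1, -3], "delta_rot": [0.064, 0.14, -0.082]},
    {"fingers": 50, "travel": [-10, 2, -5], "delta_rot": [0.096, 0.21, -0.123]},
    {"fingers": 50, "travel": [-10, 2, -5], "delta_rot": [0.096, 0.21, -0.123]}
  ]
}}

```text
t: 8.68
position: [0.593, 0.2493, 0.143]
tool_rot: [-1.397, -1.487, -0.055]
contact_force: [-0.7, 0.2, -2.5]
finger_gap: 0.0659
gripper_force: 79.0
```

Run:
```python
from path import *
s=readout.get_state();q=s["joint_positions"];print(s["t"],s["position"],q.round(3),s["contact_force"])
a=cams.capture('scene');save(a,'s3.png',(290,150,490,300),4)
rows([tp(110),tp(127)],q,maxdeg=6)
```

```text
8.675 [0.5929996  0.24930788 0.14297336] [-0.054  0.949  1.168  0.694  1.903 -0.202] [-0.66442452  0.23930341 -2.53665157]
--
[-1.0, 2.0, 2.0] [0.037, 0.069, -0.048] |tilt 110.0 q [-0.06, 0.98, 1.16, 0.74, 1.94, -0.25]  [0.59, 0.25, 0.14]
[-3.0, 0.0, -3.0] [0.074, 0.148, -0.095] |tilt 116.0 q [-0.08, 1.02, 1.15, 0.79, 1.99, -0.3]  [0.59, 0.25, 0.14]
[-5.0, -1.0, -7.0] [0.111, 0.228, -0.141] |tilt 121.0 q [-0.1, 1.06, 1.13, 0.84, 2.04, -0.35]  [0.6, 0.24, 0.14]
[-7.0, -3.0, -11.0] [0.147, 0.307, -0.187] |tilt 127.0 q [-0.11, 1.1, 1.12, 0.89, 2.1, -0.39]  [0.6, 0.24, 0.15]
```

View pics/s3.png

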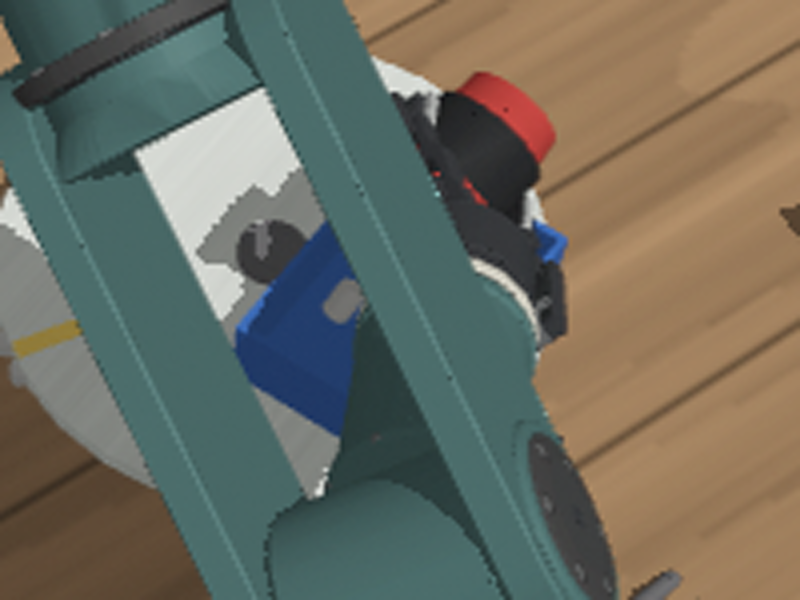

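One blank already lies in the tray, at crop (345,300). I'll keep tipping.

>>> {"fn": "drive_tool", "kwargs": {
  "increments": [
    {"fingers": 50, "travel": [-1, 2, 2], "delta_rot": [0.037, 0.069, -0.048]},
    {"fingers": 50, "travel": [-3, 0, -3], "delta_rot": [0.074, 0.148, -0.095]},
    {"fingers": 50, "travel": [-5, -1, -7], "delta_rot": [0.111, 0.228, -0.141]},
    {"fingers": 50, "travel": [-7, -3, -11], "delta_rot": [0.147, 0.307, -0.187]},
    {"fingers": 50, "travel": [-7, -3, -11], "delta_rot": [0.147, 0.307, -0.187]}
  ]
}}

```text
t: 9.35
position: [0.5959, 0.2374, 0.1454]
tool_rot: [-1.074, -1.331, -0.26]
contact_force: [-0.0, 1.3, -0.5]
finger_gap: 0.0657
gripper_force: 79.1
```

>>> {"fn": "drive_tool", "kwargs": {
  "increments": [
    {"fingers": 50, "travel": [0, 0, 0], "delta_rot": [0, 0, 0]},
    {"fingers": 50, "travel": [0, 0, 0], "delta_rot": [0, 0, 0]},
    {"fingers": 50, "travel": [0, 0, 0], "delta_rot": [0, 0, 0]}
  ]
}}

```text
t: 9.72
position: [0.5964, 0.2376, 0.1471]
tool_rot: [-1.072, -1.334, -0.263]
contact_force: [-0.5, -0.0, -1.8]
finger_gap: 0.0662
gripper_force: 79.1
```

Run:
```python
from path import *
s=readout.get_state();q=s["joint_positions"];print(s["t"],s["position"],q.round(3),s["contact_force"])
a=cams.capture('side');save(a,'s4.png',(200,210,400,360),4)
for n in ("blank0",): print([(round(d["score"],2),np.round(d["bbox"]).tolist()) for p in (a,cams.capture("scene")) for d in cams.cut_out(p,n)])
rows([tp(100),tp(60),tp(40,.05)],q,maxdeg=10)
```

```text
9.725 [0.59636286 0.23755087 0.14708488] [-0.113  1.098  1.12   0.885  2.098 -0.398] [-0.46517856 -0.04336202 -1.76345756]
[(0.46, [267.0, 285.0, 13.0, 11.0]), (0.4, [259.0, 293.0, 14.0, 12.0]), (0.15, [374.0, 219.0, 114.0, 124.0])]
--
[2.0, 3.0, 6.0] [-0.058, -0.126, 0.075] |tilt 118.0 q [-0.09, 1.03, 1.14, 0.81, 2.01, -0.32]  [0.59, 0.24, 0.15]
[3.0, 6.0, 13.0] [-0.116, -0.252, 0.15] |tilt 109.0 q [-0.06, 0.97, 1.16, 0.73, 1.94, -0.24]  [0.59, 0.25, 0.15]
[5.0, 9.0, 19.0] [-0.174, -0.379, 0.225] |tilt 100.0 q [-0.02, 0.92, 1.17, 0.65, 1.87, -0.15]  [0.59, 0.26, 0.14]
[6.0, 10.0, 23.0] [-0.225, -0.491, 0.291] |tilt 92.0 q [0.02, 0.88, 1.17, 0.58, 1.82, -0.06]  [0.59, 0.26, 0.14]
[7.0, 12.0, 26.0] [-0.276, -0.603, 0.356] |tilt 84.0 q [0.06, 0.84, 1.17, 0.49, 1.77, 0.03]  [0.59, 0.27, 0.14]
--
[3.0, 0.0, 3.0] [-0.051, -0.112, 0.066] |tilt 76.0 q [0.11, 0.81, 1.17, 0.41, 1.74, 0.13]  [0.59, 0.27, 0.14]
[7.0, 0.0, 5.0] [-0.103, -0.224, 0.132] |tilt 68.0 q [0.16, 0.8, 1.16, 0.32, 1.72, 0.24]  [0.59, 0.27, 0.14]
[10.0, 0.0, 8.0] [-0.154, -0.336, 0.198] |tilt 60.0 q [0.22, 0.79, 1.14, 0.22, 1.71, 0.34]  [0.59, 0.28, 0.14]
[21.0, -14.0, -7.0] [-0.219, -0.475, 0.28] |tilt 50.0 q [0.29, 0.77, 1.1, 0.1, 1.76, 0.47]  [0.59, 0.28, 0.17]
[31.0, -28.0, -23.0] [-0.283, -0.615, 0.362] |tilt 40.0 q [0.35, 0.76, 1.05, -0.02, 1.83, 0.59]  [0.59, 0.28, 0.19]
```

View pics/s4.png

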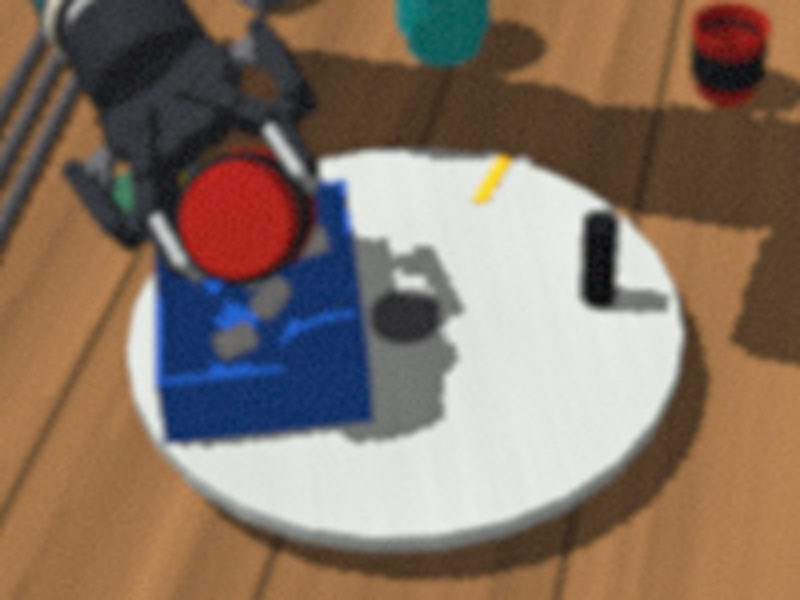

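Three blanks show in the tray, at crop (270,297), (236,340) and (315,238). The fourth may be hidden behind the pot, so I'll back off and count.

>>> {"fn": "drive_tool", "kwargs": {
  "increments": [
    {"fingers": 50, "travel": [2, 3, 6], "delta_rot": [-0.058, -0.126, 0.075]},
    {"fingers": 50, "travel": [3, 6, 13], "delta_rot": [-0.116, -0.252, 0.15]},
    {"fingers": 50, "travel": [5, 9, 19], "delta_rot": [-0.174, -0.379, 0.225]},
    {"fingers": 50, "travel": [6, 10, 23], "delta_rot": [-0.225, -0.491, 0.291]},
    {"fingers": 50, "travel": [7, 12, 26], "delta_rot": [-0.276, -0.603, 0.356]}
  ]
}}

```text
t: 10.55
position: [0.5898, 0.2657, 0.1438]
tool_rot: [-1.689, -1.626, 0.167]
contact_force: [0.6, 1.1, -1.5]
finger_gap: 0.0657
gripper_force: 79.0
```

>>> {"fn": "drive_tool", "kwargs": {
  "increments": [
    {"fingers": 50, "travel": [3, 0, 3], "delta_rot": [-0.051, -0.112, 0.066]},
    {"fingers": 50, "travel": [7, 0, 5], "delta_rot": [-0.103, -0.224, 0.132]},
    {"fingers": 50, "travel": [10, 0, 8], "delta_rot": [-0.154, -0.336, 0.198]},
    {"fingers": 50, "travel": [21, -14, -7], "delta_rot": [-0.219, -0.475, 0.28]},
    {"fingers": 50, "travel": [31, -28, -23], "delta_rot": [-0.283, -0.615, 0.362]}
  ]
}}

```text
t: 11.18
position: [0.586, 0.2805, 0.1897]
tool_rot: [-2.301, -1.811, 0.725]
contact_force: [0.1, 0.5, -1.6]
finger_gap: 0.0659
gripper_force: 79.0
```

Run:
```python
from path import *
s=readout.get_state();q=s["joint_positions"];print(s["t"],s["position"],q.round(3),s["contact_force"])
a=cams.capture('side');b=cams.capture('scene')
im=np.hstack([cv2.resize(p["frame"][c[1]:c[3],c[0]:c[2],::-1],(400,400),interpolation=cv2.INTER_CUBIC) for p,c in ((a,(220,230,320,330)),(b,(320,160,450,290)))])
cv2.imwrite("pics/s5.png",im)
for p in (a,b): print([(round(d["score"],2),np.round(d["bbox"]).tolist()) for d in cams.cut_out(p,"blank0")])
```

```text
11.175 [0.58601469 0.280513   0.18965753] [ 0.355  0.76   1.052 -0.028  1.83   0.592] [ 0.10130411  0.52857842 -1.5800526 ]
[(0.61, [266.0, 288.0, 9.0, 10.0]), (0.41, [280.0, 270.0, 2.0, 6.0]), (0.4, [258.0, 295.0, 8.0, 10.0])]
[]
```

View pics/s5.png

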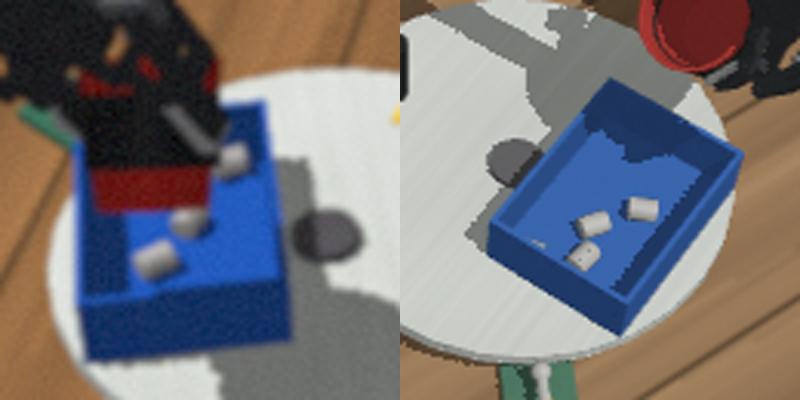

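The scene half (right) shows blanks at (593,224), (642,209) and (583,257), plus one peeking over the left wall at (538,245). The side half (left) shows that one plainly at (232,158), so all four are in the tray, and the pot at (700,30) is empty. Next is the mat.

Run:
```python
from path import *
q=readout.get_state()["joint_positions"]
def pp(*a): X,M=pose(*a); return X,R.from_matrix(M)
rows([pp(.569,-.671,.2,232),pp(.569,-.671,.075,232),pp(.569,-.671,.048,232)],q,maxdeg=10)
```

```text
--
[-52.0, 4.0, 14.0] [0.073, -0.001, 0.142] |tilt 38.0 q [0.28, 0.75, 1.1, -0.02, 1.85, 0.66]  [0.57, 0.23, 0.19]
[-105.0, 7.0, 28.0] [0.146, -0.002, 0.284] |tilt 35.0 q [0.2, 0.74, 1.15, -0.02, 1.87, 0.74]  [0.56, 0.18, 0.19]
[-157.0, 11.0, 42.0] [0.218, -0.003, 0.426] |tilt 32.0 q [0.11, 0.73, 1.19, -0.02, 1.89, 0.81]  [0.55, 0.12, 0.19]
[-209.0, 14.0, 56.0] [0.291, -0.005, 0.568] |tilt 29.0 q [0.02, 0.73, 1.22, -0.02, 1.91, 0.88]  [0.54, 0.07, 0.19]
[-262.0, 18.0, 70.0] [0.364, -0.006, 0.71] |tilt 26.0 q [-0.08, 0.73, 1.24, -0.03, 1.93, 0.95]  [0.53, 0.02, 0.19]
--
[-36.0, 40.0, 6.0] [0.073, -0.001, 0.142] |tilt 22.0 q [-0.18, 0.74, 1.24, -0.04, 1.95, 1.02]  [0.52, -0.04, 0.19]
[-71.0, 81.0, 12.0] [0.146, -0.002, 0.284] |tilt 19.0 q [-0.28, 0.75, 1.24, -0.05, 1.98, 1.09]  [0.51, -0.09, 0.2]
[-107.0, 121.0, 17.0] [0.218, -0.003, 0.426] |tilt 15.0 q [-0.38, 0.77, 1.22, -0.06, 2.01, 1.16]  [0.49, -0.14, 0.2]
[-143.0, 162.0, 23.0] [0.291, -0.005, 0.568] |tilt 11.0 q [-0.48, 0.79, 1.19, -0.07, 2.04, 1.23]  [0.48, -0.2, 0.2]
[-179.0, 202.0, 29.0] [0.364, -0.006, 0.71] |tilt 8.0 q [-0.5
[... 327 characters left out ...]
|tilt nan q [-0.75, 0.91, 1.04, -0.07, 2.1, 1.48]  [0.45, -0.36, 0.16]
[63.0, 117.0, 28.0] [0.146, -0.002, 0.284] |tilt nan q [-0.75, 0.96, 1.05, -0.07, 2.04, 1.49]  [0.45, -0.36, 0.12]
[95.0, 122.0, 54.0] [0.146, -0.002, 0.284] |tilt nan q [-0.75, 1.0, 1.06, -0.07, 1.99, 1.49]  [0.45, -0.36, 0.08]
--
[21.0, 0.0, 17.0] [0.0, 0.0, 0.0] |tilt nan q [-0.75, 1.03, 1.06, -0.07, 1.95, 1.49]  [0.45, -0.36, 0.05]path.py:22: RuntimeWarning: invalid value encountered in arccos
  m=b.apply(MT); print((B[1].inv().apply(a-B[0])*1e3).round(0).tolist(),(B[1].inv()*b).as_rotvec().round(3).tolist(),"|tilt",np.degrees(np.arccos(m[2])).round(),"q",c.round(2).tolist(),"!!" if d>2e-3 else "",a.round(2).tolist())
```

>>> {"fn": "drive_tool", "kwargs": {
  "increments": [
    {"fingers": 50, "travel": [-52, 4, 14], "delta_rot": [0.073, -0.001, 0.142]},
    {"fingers": 50, "travel": [-105, 7, 28], "delta_rot": [0.146, -0.002, 0.284]},
    {"fingers": 50, "travel": [-157, 11, 42], "delta_rot": [0.218, -0.003, 0.426]},
    {"fingers": 50, "travel": [-209, 14, 56], "delta_rot": [0.291, -0.005, 0.568]},
    {"fingers": 50, "travel": [-262, 18, 70], "delta_rot": [0.364, -0.006, 0.71]}
  ]
}}

```text
t: 12.0
position: [0.5267, 0.0123, 0.1936]
tool_rot: [-2.631, -0.718, 1.032]
contact_force: [-0.3, -0.4, -1.9]
finger_gap: 0.0661
gripper_force: 79.1
```

>>> {"fn": "drive_tool", "kwargs": {
  "increments": [
    {"fingers": 50, "travel": [-36, 40, 6], "delta_rot": [0.073, -0.001, 0.142]},
    {"fingers": 50, "travel": [-71, 81, 12], "delta_rot": [0.146, -0.002, 0.284]},
    {"fingers": 50, "travel": [-107, 121, 17], "delta_rot": [0.218, -0.003, 0.426]},
    {"fingers": 50, "travel": [-143, 162, 23], "delta_rot": [0.291, -0.005, 0.568]},
    {"fingers": 50, "travel": [-179, 202, 29], "delta_rot": [0.364, -0.006, 0.71]}
  ]
}}

```text
t: 12.62
position: [0.4676, -0.2525, 0.2001]
tool_rot: [-2.57, 0.422, 1.179]
contact_force: [1.4, 0.3, -1.9]
finger_gap: 0.0658
gripper_force: 79.1
```

>>> {"fn": "drive_tool", "kwargs": {
  "increments": [
    {"fingers": 50, "travel": [-1, 53, -12], "delta_rot": [0.073, -0.001, 0.142]},
    {"fingers": 50, "travel": [-1, 106, -24], "delta_rot": [0.146, -0.002, 0.284]},
    {"fingers": 50, "travel": [31, 111, 2], "delta_rot": [0.146, -0.002, 0.284]},
    {"fingers": 50, "travel": [63, 117, 28], "delta_rot": [0.146, -0.002, 0.284]},
    {"fingers": 50, "travel": [63, 117, 28], "delta_rot": [0.146, -0.002, 0.284]}
  ]
}}

```text
t: 13.25
position: [0.4434, -0.356, 0.1169]
tool_rot: [-2.437, 0.855, 1.196]
contact_force: [0.8, 0.9, -0.8]
finger_gap: 0.066
gripper_force: 79.0
```

Run:
```python
from h import *
s=readout.get_state();print(s["t"],s["position"],s["contact_force"],s["joint_positions"].round(2))
a=cams.capture('side');b=cams.capture('scene')
im=np.hstack([cv2.resize(p["frame"][c[1]:c[3],c[0]:c[2],::-1],(400,400),interpolation=cv2.INTER_CUBIC) for p,c in ((a,(300,120,420,240)),(b,(60,240,220,400)))])
cv2.imwrite("pics/s6.png",im)
for p in (a,b): print([(round(d["score"],2),np.round(d["bbox"]).tolist()) for d in cams.cut_out(p,"pot")])
to(.569,-.671,.075,232);to(.569,-.671,.048,232)
```

```text
13.25 [ 0.44344751 -0.35596294  0.11688459] [ 0.81730726  0.89305188 -0.78802617] [-0.76  0.96  1.06 -0.07  2.04  1.49]
[(0.74, [368.0, 152.0, 26.0, 27.0]), (0.66, [311.0, 210.0, 24.0, 33.0]), (0.65, [384.0, 223.0, 24.0, 31.0]), (0.62, [373.0, 415.0, 92.0, 35.0])]
[(0.7, [245.0, 299.0, 36.0, 45.0]), (0.68, [98.0, 286.0, 39.0, 35.0]), (0.57, [208.0, 230.0, 24.0, 32.0])]
(0.569, -0.671, 0.075, 232) travel [35.3, -1.8, 28.6] rot [-0.001, -0.004, -0.002] deg 0.3
(0.569, -0.671, 0.048, 232) travel [56.5, -1.8, 45.3] rot [-0.001, -0.004, -0.002] deg 0.3
```

View pics/s6.png

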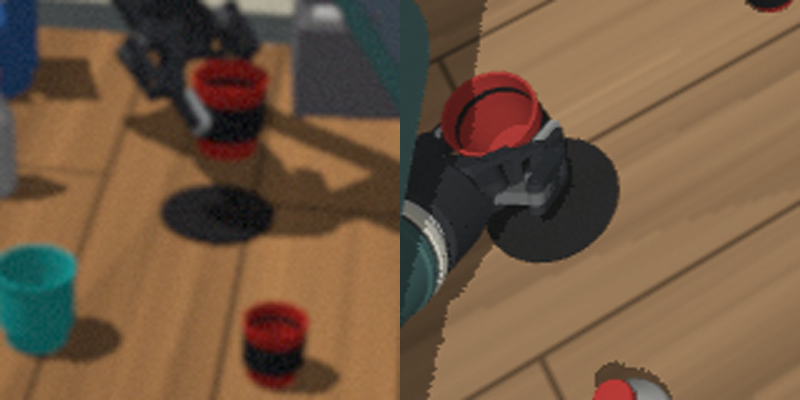

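The pot is empty and upright above the mat: scene half pot (490,115), mat (555,200). I'll lower it slowly.

>>> {"fn": "drive_tool", "kwargs": {
  "increments": [
    {"fingers": 50, "travel": [30, -2, 24], "delta_rot": [0, -0.004, 0]},
    {"fingers": 50, "travel": [47, -2, 37.5], "delta_rot": [0, -0.004, 0]},
    {"fingers": 50, "travel": [54, -2, 43], "delta_rot": [0, -0.004, 0]},
    {"fingers": 50, "travel": [57, -2, 45.5], "delta_rot": [0, -0.004, 0]},
    {"fingers": 50, "travel": [57, -2, 45.5], "delta_rot": [0, -0.004, 0]}
  ]
}}

```text
t: 14.08
position: [0.4476, -0.3548, 0.0484]
tool_rot: [-2.445, 0.855, 1.194]
contact_force: [-0.1, 0.2, -1.5]
finger_gap: 0.0661
gripper_force: 79.1
```

>>> {"fn": "drive_tool", "kwargs": {
  "increments": [
    {"fingers": 50, "travel": [0.8, 0, 0.6], "delta_rot": [0, 0, 0]},
    {"fingers": 50, "travel": [1.6, 0, 1.2], "delta_rot": [0, 0, 0]},
    {"fingers": 50, "travel": [1.6, 0, 1.2], "delta_rot": [0, 0, 0]}
  ]
}}

```text
t: 14.45
position: [0.4476, -0.3549, 0.0467]
tool_rot: [-2.445, 0.855, 1.195]
contact_force: [1.2, -1.8, 3.6]
finger_gap: 0.0658
gripper_force: 79.4
```

>>> {"fn": "drive_tool", "kwargs": {
  "increments": [
    {"fingers": 85, "travel": [0, 0, 0], "delta_rot": [0, 0, 0]},
    {"fingers": 85, "travel": [0, 0, 0], "delta_rot": [0, 0, 0]},
    {"fingers": 85, "travel": [0, 0, 0], "delta_rot": [0, 0, 0]},
    {"fingers": 85, "travel": [0, 0, -5], "delta_rot": [0, 0, 0]},
    {"fingers": 85, "travel": [0, 0, -25], "delta_rot": [0, 0, 0]}
  ]
}}

```text
t: 15.08
position: [0.4624, -0.3665, 0.0611]
tool_rot: [-2.443, 0.854, 1.198]
contact_force: [0.2, -0.5, 0.3]
finger_gap: 0.0847
gripper_force: 0.0
```

>>> {"fn": "drive_tool", "kwargs": {
  "increments": [
    {"fingers": 85, "travel": [0, 0, -30], "delta_rot": [0, 0, 0]},
    {"fingers": 85, "travel": [0, 0, -70], "delta_rot": [0, 0, 0]},
    {"fingers": 85, "travel": [-30, 0, -110], "delta_rot": [0, 0, 0]},
    {"fingers": 85, "travel": [-70, 0, -140], "delta_rot": [0, 0, 0]},
    {"fingers": 85, "travel": [-70, 0, -140], "delta_rot": [0, 0, 0]}
  ]
}}

```text
t: 15.7
position: [0.5172, -0.41, 0.2074]
tool_rot: [-2.452, 0.858, 1.186]
contact_force: [-0.5, -0.1, -0.3]
finger_gap: 0.085
gripper_force: 0.0
```

```bash
cat > t.py <<'E'
from path import *
s=readout.get_state();q=s["joint_positions"];print(s["t"],s["position"],s["finger_gap"],q.round(2))
a=cams.capture('side');b=cams.capture('scene')
im=np.hstack([cv2.resize(p["frame"][c[1]:c[3],c[0]:c[2],::-1],(400,400),interpolation=cv2.INTER_CUBIC) for p,c in ((a,(300,120,420,240)),(b,(60,240,220,400)))])
cv2.imwrite("pics/s7.png",im)
def blue(p,bb):
    h=cv2.cvtColor(p["frame"],cv2.COLOR_RGB2HSV); m=(h[...,0]>105)&(h[...,0]<128)&(h[...,1]>130); z=np.zeros_like(m);z[bb[1]:bb[3],bb[0]:bb[2]]=1; return m&z
try:
    pm=min(cams.cut_out(a,"pot"),key=lambda d:np.hypot(*(np.array(d["bbox"][:2])-(368,172))));print(pm["bbox"])
    print("pot",fit([(a,sup_mask(pm["pixels"]))],cyl((.004,.027),(.076,.035),(.06,.0335)),[.445,-.355]))
except Exception as e: print(e)
o=[(b,sup_mask(blue(b,(330,170,450,285)))),(a,sup_mask(blue(a,(225,240,310,340))))]
# axis/angle with tray rigidly 80 mm out
f=lambda x:box([x[0]+.08*np.cos(x[2]),x[1]+.08*np.sin(x[2]),x[2]],.11,.15,.034,.079)
for w in (o,o[:1],o[1:]): print("axis,angle",fit(w,f,[.525,.187,.34]))
E
python3 t.py
```

```text
15.7 [ 0.51722413 -0.40996231  0.2073631 ] 0.08504090624978326 [-0.74  1.01  0.69 -0.08  2.34  1.47]
[365.5, 173.3, 22.7, 26.8]
pot (array([ 0.44560355, -0.35544383]), np.float64(0.5097264206737019))
axis,angle (array([0.52592549, 0.18704138, 0.33918705]), np.float64(1.4338905580367067))
axis,angle (array([0.52461606, 0.18904353, 0.32907234]), np.float64(0.9542897293671584))
axis,angle (array([0.52724706, 0.18210576, 0.34578037]), np.float64(1.5999900023781684))
```

```bash
cat >> path.py <<'E'
AX=np.array([.5252,.1875])
def post(th,z,yaw=None,r=.11):
    "grasp pose with disc angle th: tool down, x along radial yaw"
    y=th if yaw is None else yaw; c,s=np.cos(y),np.sin(y)
    return np.array([AX[0]-r*np.cos(th),AX[1]-r*np.sin(th),z+.003]),R.from_matrix(np.array([[c,s,0],[s,-c,0],[0,0,-1.]]))
E
python3 - <<'E'
from path import *
q=readout.get_state()["joint_positions"]
q=rows([post(.338,.18),post(.338,.068)],q,maxdeg=10)
for t in np.arange(.338,1.75,.2): print(round(t,2),ik(*post(t,.068),q))
E
```

```text
--
[-22.0, -34.0, 31.0] [-0.042, 0.075, -0.085] |tilt 5.0 q [-0.69, 0.91, 0.89, -0.07, 2.17, 1.43]  [0.51, -0.36, 0.2]
[-45.0, -69.0, 63.0] [-0.083, 0.151, -0.17] |tilt 10.0 q [-0.64, 0.81, 1.06, -0.05, 2.02, 1.39]  [0.5, -0.31, 0.2]
[-67.0, -103.0, 94.0] [-0.125, 0.226, -0.256] |tilt 15.0 q [-0.58, 0.72, 1.21, -0.04, 1.89, 1.36]  [0.49, -0.26, 0.2]
[-89.0, -138.0, 125.0] [-0.166, 0.302, -0.341] |tilt 19.0 q [-0.52, 0.63, 1.34, -0.03, 1.76, 1.33]  [0.48, -0.21, 0.19]
[-111.0, -172.0, 156.0] [-0.208, 0.377, -0.426] |tilt 24.0 q [-0.45, 0.55, 1.46, -0.01, 1.64, 1.31]  [0.47, -0.15, 0.19]
--
[-13.0, -47.0, 16.0] [-0.042, 0.075, -0.085] |tilt 29.0 q [-0.37, 0.48, 1.57, 0.01, 1.52, 1.3]  [0.46, -0.1, 0.19]
[-27.0, -95.0, 31.0] [-0.083, 0.151, -0.17] |tilt 34.0 q [-0.28, 0.41, 1.66, 0.02, 1.41, 1.29]  [0.46, -0.05, 0.19]
[-40.0, -142.0, 47.0] [-0.125, 0.226, -0.256] |tilt 39.0 q [-0.18, 0.35, 1.74, 0.03, 1.31, 1.3]  [0.45, -0.0, 0.19]
[-54.0, -189.0, 62.0] [-0.166, 0.302, -0.341] |tilt 43.0 q [-0.07, 0.3, 1.81, 0.03, 1.2, 1.32]  [0.44, 0.05, 0.19]
[-67.0, -237.0, 78.0] [-0.208, 0.377, -0.4
[... 1076 characters left out ...]
   7.31277378e-01,  6.97985756e-01]), np.float64(1.3205145239459228e-13))
1.14 (array([ 3.95883521e-02,  4.55588788e-01,  1.93485863e+00, -3.98146753e-11,
        7.51145239e-01,  4.72384679e-01]), np.float64(4.769268313609132e-11))
1.34 (array([2.36734045e-02, 4.74434419e-01, 1.89251091e+00, 4.17791102e-18,
       7.74647327e-01, 2.56469731e-01]), np.float64(2.7755575615628914e-16))
1.54 (array([1.71300711e-02, 4.95346258e-01, 1.84563087e+00, 9.77210225e-16,
       8.00615530e-01, 4.99263979e-02]), np.float64(4.9960036108132044e-15))
1.74 (array([ 1.91477326e-02,  5.17404400e-01,  1.79628572e+00,  8.87177587e-14,
        8.27902537e-01, -1.48055941e-01]), np.float64(3.9097822387475144e-13))
```

>>> {"fn": "drive_tool", "kwargs": {
  "increments": [
    {"fingers": 85, "travel": [-22, -34, 31], "delta_rot": [-0.042, 0.075, -0.085]},
    {"fingers": 85, "travel": [-45, -69, 63], "delta_rot": [-0.083, 0.151, -0.17]},
    {"fingers": 85, "travel": [-67, -103, 94], "delta_rot": [-0.125, 0.226, -0.256]},
    {"fingers": 85, "travel": [-89, -138, 125], "delta_rot": [-0.166, 0.302, -0.341]},
    {"fingers": 85, "travel": [-111, -172, 156], "delta_rot": [-0.208, 0.377, -0.426]}
  ]
}}

```text
t: 16.48
position: [0.4719, -0.1528, 0.1925]
tool_rot: [-2.877, 0.263, 0.712]
contact_force: [0.8, 0.4, 0.8]
finger_gap: 0.085
gripper_force: 0.0
```

>>> {"fn": "drive_tool", "kwargs": {
  "increments": [
    {"fingers": 85, "travel": [-13, -47, 16], "delta_rot": [-0.042, 0.075, -0.085]},
    {"fingers": 85, "travel": [-27, -95, 31], "delta_rot": [-0.083, 0.151, -0.17]},
    {"fingers": 85, "travel": [-40, -142, 47], "delta_rot": [-0.125, 0.226, -0.256]},
    {"fingers": 85, "travel": [-54, -189, 62], "delta_rot": [-0.166, 0.302, -0.341]},
    {"fingers": 85, "travel": [-67, -237, 78], "delta_rot": [-0.208, 0.377, -0.426]}
  ]
}}

```text
t: 17.1
position: [0.4289, 0.1011, 0.1842]
tool_rot: [-3.087, -0.396, 0.126]
contact_force: [-0.2, 0.6, -0.4]
finger_gap: 0.0847
gripper_force: 0.0
```

>>> {"fn": "drive_tool", "kwargs": {
  "increments": [
    {"fingers": 70, "travel": [5, -51, 3], "delta_rot": [-0.042, 0.075, -0.085]},
    {"fingers": 70, "travel": [5, -51, 3], "delta_rot": [-0.042, 0.075, -0.085]}
  ]
}}

```text
t: 17.35
position: [0.4182, 0.1532, 0.1825]
tool_rot: [3.094, 0.538, -0.006]
contact_force: [-0.9, -0.5, 0.2]
finger_gap: 0.0696
gripper_force: 0.0
```

Run:
```python
from path import *
s=readout.get_state();print(s["t"],s["position"],s["joint_positions"].round(3))
p=cams.capture("wrist");c=np.linalg.norm
print("post top/bot px",[proj(p,[*(AX-.11*np.array([np.cos(.338),np.sin(.338)])),z]).round() for z in (.094,.034)])
save(p,"w3.png")
a=cams.capture("side");save(a,"s8.png",(200,210,400,360),4)
rows([post(.338,.068)],s["joint_positions"])
```

```text
17.35 [0.41818869 0.15317792 0.18247237] [ 1.970e-01  2.270e-01  1.915e+00 -1.000e-03  1.004e+00  1.423e+00]
post top/bot px [array([321., 254.]), array([320., 222.])]
--
[0.0, -0.0, 37.0] [0.0, 0.001, 0.001] |tilt 52.0 q [0.19, 0.29, 1.95, -0.0, 0.91, 1.42]  [0.42, 0.15, 0.15]
[1.0, -0.0, 75.0] [0.001, 0.002, 0.001] |tilt 52.0 q [0.19, 0.35, 1.99, -0.0, 0.8, 1.42]  [0.42, 0.15, 0.11]
[1.0, -1.0, 112.0] [0.001, 0.003, 0.002] |tilt 52.0 q [0.19, 0.42, 2.02, -0.0, 0.7, 1.42]  [0.42, 0.15, 0.07]
```

View pics/w3.png

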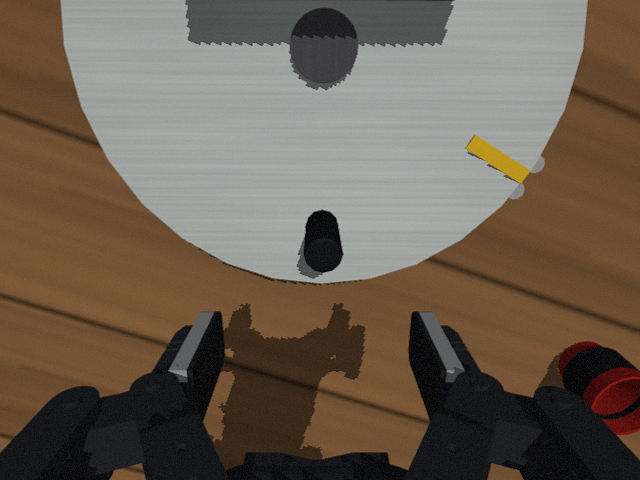

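The post's top is at (323,255) in the wrist view, against a predicted (321,254), and it is centred between the pads. Descending and gripping.

>>> {"fn": "drive_tool", "kwargs": {
  "increments": [
    {"fingers": 70, "travel": [0, 0, 37], "delta_rot": [0, 0.001, 0]},
    {"fingers": 70, "travel": [1, 0, 75], "delta_rot": [0, 0.002, 0]},
    {"fingers": 70, "travel": [1, 0, 105], "delta_rot": [0, 0.003, 0]},
    {"fingers": 70, "travel": [1, 0, 112], "delta_rot": [0, 0.003, 0]},
    {"fingers": 70, "travel": [1, 0, 112], "delta_rot": [0, 0.003, 0]}
  ]
}}

```text
t: 18.08
position: [0.4236, 0.1494, 0.0715]
tool_rot: [3.096, 0.524, 0.002]
contact_force: [-0.1, -0.2, -0.6]
finger_gap: 0.0701
gripper_force: 0.0
```

>>> {"fn": "drive_tool", "kwargs": {
  "increments": [
    {"fingers": 10, "travel": [0, 0, 0], "delta_rot": [0, 0, 0]},
    {"fingers": 10, "travel": [0, 0, 0], "delta_rot": [0, 0, 0]},
    {"fingers": 10, "travel": [0, 0, 0], "delta_rot": [0, 0, 0]},
    {"fingers": 10, "travel": [0, 0, 0], "delta_rot": [0, 0, 0]},
    {"fingers": 10, "travel": [0, 0, 0], "delta_rot": [0, 0, 0]}
  ],
  "newtons": 50
}}

```text
t: 18.7
position: [0.4237, 0.1506, 0.0727]
tool_rot: [3.096, 0.528, 0.007]
contact_force: [-0.8, -1.2, 7.5]
finger_gap: 0.0212
gripper_force: 48.5
```

Run:
```python
from path import *
s=readout.get_state();print(s["t"],s["position"],s["joint_positions"].round(3),s["contact_force"],s["finger_gap"],s["gripper_force"])
rows([post(t,.068) for t in np.arange(.338,1.55,.09)][1:],s["joint_positions"])
```

```text
18.7 [0.42370057 0.15061425 0.07265314] [ 1.890e-01  4.150e-01  2.019e+00 -2.000e-03  7.030e-01  1.423e+00] [-0.75228876 -1.15659938  7.49492776] 0.0212087823503603 48.513901233673096
--
[-2.0, 9.0, 2.0] [0.002, -0.004, -0.09] |tilt 52.0 q [0.17, 0.42, 2.02, 0.0, 0.7, 1.31]  [0.43, 0.14, 0.07]
[-0.0, 19.0, 2.0] [0.002, -0.004, -0.18] |tilt 52.0 q [0.15, 0.42, 2.02, 0.0, 0.71, 1.2]  [0.43, 0.13, 0.07]
[2.0, 28.0, 2.0] [0.002, -0.004, -0.27] |tilt 52.0 q [0.13, 0.42, 2.01, 0.0, 0.71, 1.09]  [0.43, 0.12, 0.07]
[5.0, 38.0, 2.0] [0.003, -0.004, -0.36] |tilt 52.0 q [0.11, 0.43, 2.0, 0.0, 0.71, 0.98]  [0.44, 0.12, 0.07]
[9.0, 47.0, 2.0] [0.003, -0.004, -0.45] |tilt 52.0 q [0.09, 0.43, 1.99, 0.0, 0.72, 0.87]  [0.45, 0.11, 0.07]
--
[0.0, 10.0, 0.0] [0.0, 0.0, -0.09] |tilt 52.0 q [0.07, 0.44, 1.98, 0.0, 0.73, 0.77]  [0.45, 0.1, 0.07]
[2.0, 20.0, 0.0] [0.0, 0.0, -0.18] |tilt 52.0 q [0.06, 0.44, 1.97, 0.0, 0.73, 0.66]  [0.46, 0.1, 0.07]
[4.0, 29.0, 0.0] [0.0, 0.0, -0.27] |tilt 52.0 q [0.05, 0.45, 1.95, 0.0, 0.74, 0.56]  [0.47, 0.09, 0.07]
[7.0, 39.0, 0.0] [0.0, 0.0, -0.36] |tilt 52.0 q [0.04, 0.46, 1.93, 0.0, 0.75, 0.46]  [0.48, 0.09, 0.07]
[11.0, 48.0, 0.0] [0.0, 0.0, -0.45] |tilt 52.0 q [0.03, 0.46, 1.91, 0.0, 0.76, 0.36]  [0.49, 0.08, 0.07]
--
[0.0, 10.0, 0.0] [0.0, 0.0, -0.09] |tilt 52.0 q [0.02, 0.47, 1.89, 0.0, 0.77, 0.27]  [0.5, 0.08, 0.07]
[2.0, 20.0, 0.0] [0.0, 0.0, -0.18] |tilt 52.0 q [0.02, 0.48, 1.87, 0.0, 0.78, 0.17]  [0.51, 0.08, 0.07]
[4.0, 29.0, 0.0] [0.0, 0.0, -0.27] |tilt 52.0 q [0.02, 0.49, 1.85, 0.0, 0.8, 0.08]  [0.52, 0.08, 0.07]
```

>>> {"fn": "drive_tool", "kwargs": {
  "increments": [
    {"fingers": 10, "travel": [0.1, 4.9, 0], "delta_rot": [0, 0, -0.045]},
    {"fingers": 10, "travel": [0.9, 13.8, 0], "delta_rot": [0, 0, -0.126]},
    {"fingers": 10, "travel": [2.5, 23.4, 0], "delta_rot": [0, 0, -0.216]},
    {"fingers": 10, "travel": [5, 33, 0], "delta_rot": [0, 0, -0.306]},
    {"fingers": 10, "travel": [8.5, 42.4, 0], "delta_rot": [0, 0, -0.396]}
  ]
}}

```text
t: 19.32
position: [0.4461, 0.1138, 0.0727]
tool_rot: [2.93, 1.131, 0.007]
contact_force: [0.1, 4.4, 2.9]
finger_gap: 0.0211
gripper_force: 48.7
```

```bash
cat > chk.py <<'E'
from path import *
s=readout.get_state();d=np.array(s["position"][:2])-AX
A=R.from_rotvec(s["tool_rot"]).as_matrix()
print(s["t"],"r",np.hypot(*d).round(4),"th",(np.arctan2(*d[::-1])%(2*np.pi)-np.pi).round(3),"yaw",np.arctan2(A[1,0],A[0,0]).round(3),"F tool",(A.T@s["contact_force"]).round(1),s["wrist_torque"].round(2),"z",s["position"][2])
E
python3 chk.py
```

```text
19.325 r 0.1081 th 0.75 yaw 0.737 F tool [ 3.  -3.1 -2.9] [0.97 0.09 0.19] z 0.0726948548987646
```

>>> {"fn": "drive_tool", "kwargs": {
  "increments": [
    {"fingers": 10, "travel": [0.4, 9.9, 0], "delta_rot": [0, 0, -0.09]},
    {"fingers": 10, "travel": [1.8, 19.6, 0], "delta_rot": [0, 0, -0.18]},
    {"fingers": 10, "travel": [4, 29.2, 0], "delta_rot": [0, 0, -0.27]},
    {"fingers": 10, "travel": [7, 38.6, 0], "delta_rot": [0, 0, -0.36]},
    {"fingers": 10, "travel": [10.9, 47.6, 0], "delta_rot": [0, 0, -0.45]}
  ]
}}

```text
t: 19.95
position: [0.4859, 0.0866, 0.0727]
tool_rot: [2.604, 1.755, 0.007]
contact_force: [0.7, 9.9, 2.7]
finger_gap: 0.0207
gripper_force: 48.8
```

>>> {"fn": "drive_tool", "kwargs": {
  "increments": [
    {"fingers": 10, "travel": [0.1, 5, 0], "delta_rot": [0, 0, -0.045]},
    {"fingers": 10, "travel": [0.4, 9.9, 0], "delta_rot": [0, 0, -0.09]},
    {"fingers": 10, "travel": [1, 14.8, 0], "delta_rot": [0, 0, -0.135]}
  ]
}}

```text
t: 20.32
position: [0.4995, 0.0823, 0.0727]
tool_rot: [2.481, 1.926, 0.006]
contact_force: [-0.6, 9.7, 2.6]
finger_gap: 0.021
gripper_force: 49.4
```

```bash
python3 chk.py
```

```text
20.325 r 0.1083 th 1.331 yaw 1.32 F tool [ 9.2 -3.  -2.6] [1.6  0.24 0.21] z 0.07271349078188416
```

>>> {"fn": "drive_tool", "kwargs": {
  "increments": [
    {"fingers": 10, "travel": [0.5, 3.2, 0], "delta_rot": [0, 0, -0.03]},
    {"fingers": 10, "travel": [1, 6.5, 0], "delta_rot": [0, 0, -0.06]},
    {"fingers": 10, "travel": [1.5, 9.7, 0], "delta_rot": [0, 0, -0.09]}
  ]
}}

```text
t: 20.7
position: [0.5088, 0.0806, 0.0727]
tool_rot: [2.392, 2.035, 0.004]
contact_force: [-1.8, 4.7, 4.5]
finger_gap: 0.0208
gripper_force: 49.5
```

```bash
python3 chk.py
```

```text
20.7 r 0.1082 th 1.419 yaw 1.41 F tool [ 4.4 -2.5 -4.5] [0.91 0.44 0.25] z 0.07268180962731578
```

>>> {"fn": "drive_tool", "kwargs": {
  "increments": [
    {"fingers": 10, "travel": [0.2, 3.2, 0], "delta_rot": [0, 0, -0.03]},
    {"fingers": 10, "travel": [0.4, 6.5, 0], "delta_rot": [0, 0, -0.06]}
  ]
}}

```text
t: 20.95
position: [0.5106, 0.0806, 0.0725]
tool_rot: [-2.329, -2.1, 0.005]
contact_force: [-17.4, 9.1, 23.0]
finger_gap: 0.0211
gripper_force: 52.1
```

```bash
python3 chk.py
```

```text
20.95 r 0.1079 th 1.435 yaw 1.468 F tool [  7.3 -18.4 -22.8] [ 1.38  2.36 -0.34] z 0.07249096522792213
```

>>> {"fn": "drive_tool", "kwargs": {
  "increments": [
    {"fingers": 10, "travel": [0, 0, 0], "delta_rot": [0, 0, 0]}
  ]
}}

```text
t: 21.08
position: [0.5106, 0.0806, 0.0725]
tool_rot: [-2.329, -2.101, 0.005]
contact_force: [-13.4, 9.2, 18.2]
finger_gap: 0.0208
gripper_force: 51.2
```

```bash
python3 chk.py
python3 - <<'E'
from h import *
a=cams.capture('side');b=cams.capture('scene')
im=np.hstack([cv2.resize(p["frame"][c[1]:c[3],c[0]:c[2],::-1],(400,400),interpolation=cv2.INTER_CUBIC) for p,c in ((a,(220,210,360,350)),(b,(280,160,440,320)))])
cv2.imwrite("pics/s9.png",im)
E
```

```text
21.075 r 0.1079 th 1.435 yaw 1.468 F tool [  7.8 -14.4 -18.1] [ 1.38  1.73 -0.25] z 0.07252848621244248
```

View pics/s9.png

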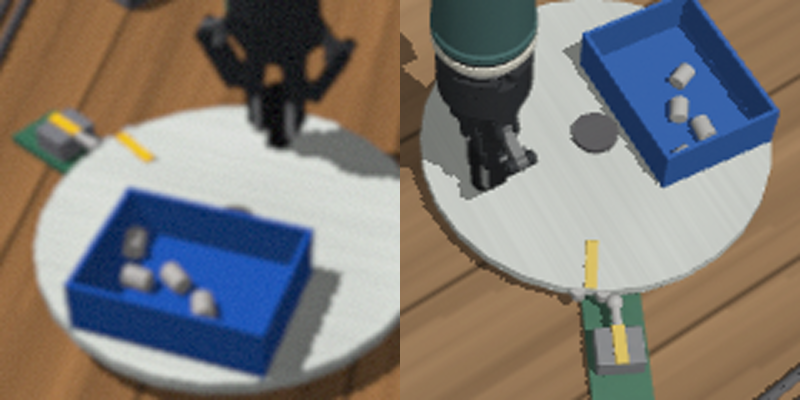

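All four blanks are still in the tray (side half: (135,240), (137,277), (175,277), (203,303)). The plunger sits at the first bump, with the disc's line about 0.1 rad short of the block's. I'll push over it in small steps.

>>> {"fn": "drive_tool", "kwargs": {
  "increments": [
    {"fingers": 10, "travel": [0.2, 2, 0], "delta_rot": [0, 0, -0.02]},
    {"fingers": 10, "travel": [0.4, 4, 0], "delta_rot": [0, 0, -0.04]}
  ]
}}

```text
t: 21.42
position: [0.5109, 0.0808, 0.0724]
tool_rot: [-2.283, -2.143, 0.012]
contact_force: [-20.3, 7.6, 26.5]
finger_gap: 0.0209
gripper_force: 53.2
```

```bash
python3 chk.py
```

```text
21.425 r 0.1077 th 1.438 yaw 1.508 F tool [  6.4 -21.  -26.2] [ 1.2   2.47 -0.64] z 0.07237552075723223
```

>>> {"fn": "drive_tool", "kwargs": {
  "increments": [
    {"fingers": 10, "travel": [0.5, 0, -2], "delta_rot": [0, 0, 0]},
    {"fingers": 10, "travel": [1, 0, -4], "delta_rot": [0, 0, 0]}
  ]
}}

```text
t: 21.68
position: [0.5134, 0.0806, 0.0728]
tool_rot: [-2.285, -2.148, 0.01]
contact_force: [-0.3, 1.3, -41.4]
finger_gap: 0.0208
gripper_force: 50.5
```

```bash
python3 chk.py
```

```text
21.675 r 0.1076 th 1.461 yaw 1.509 F tool [ 1.3 -0.  41.4] [ 0.68 -0.26  0.05] z 0.07282461552393898
```

>>> {"fn": "drive_tool", "kwargs": {
  "increments": [
    {"fingers": 10, "travel": [0, 0, 1.5], "delta_rot": [0, 0, 0]},
    {"fingers": 10, "travel": [0.1, 1, 2], "delta_rot": [0, 0, 0]},
    {"fingers": 10, "travel": [0.1, 2, 2], "delta_rot": [0, 0, 0]}
  ]
}}

```text
t: 22.05
position: [0.5148, 0.0804, 0.0726]
tool_rot: [-2.284, -2.148, 0.011]
contact_force: [-12.2, 3.2, 0.2]
finger_gap: 0.0205
gripper_force: 54.7
```

```bash
python3 chk.py
```

```text
22.05 r 0.1076 th 1.474 yaw 1.51 F tool [  2.4 -12.3  -0.1] [0.74 1.4  0.41] z 0.0725747973324303
```

Moving over the bump; continue.

>>> {"fn": "drive_tool", "kwargs": {
  "increments": [
    {"fingers": 10, "travel": [0.1, 2, -0.3], "delta_rot": [0, 0, 0]},
    {"fingers": 10, "travel": [0.2, 3, -0.5], "delta_rot": [0, 0, 0]}
  ]
}}

```text
t: 22.3
position: [0.5169, 0.08, 0.0726]
tool_rot: [-2.282, -2.149, 0.014]
contact_force: [-8.2, -7.3, -5.3]
finger_gap: 0.0209
gripper_force: 53.9
```

```bash
python3 chk.py
```

```text
22.3 r 0.1078 th 1.494 yaw 1.511 F tool [-7.7 -7.7  5.4] [-0.86  0.37 -0.09] z 0.07264316707629628
```

>>> {"fn": "drive_tool", "kwargs": {
  "increments": [
    {"fingers": 10, "travel": [0, 1.5, 0], "delta_rot": [0, 0, -0.01]},
    {"fingers": 10, "travel": [-0.3, 3, 0], "delta_rot": [0, 0, -0.02]},
    {"fingers": 10, "travel": [-0.5, 4.5, 0], "delta_rot": [0, 0, -0.03]}
  ]
}}

```text
t: 22.68
position: [0.5236, 0.0796, 0.0727]
tool_rot: [-2.251, -2.185, 0.009]
contact_force: [-7.9, 4.5, -7.4]
finger_gap: 0.0209
gripper_force: 53.5
```

```bash
python3 chk.py
python3 - <<'E'
from h import *
b=cams.capture('scene'); cams.capture('side')
h=cv2.cvtColor(b["frame"],cv2.COLOR_RGB2HSV); m=(h[...,0]>20)&(h[...,0]<32)&(h[...,1]>150)&(h[...,2]>140); k=np.zeros_like(m);k[240:312,340:385]=1
v,u=np.nonzero(m&k); 
from sklearn import x if 0 else None
E
python3 - <<'E'
from h import *
def lines():
    b=cams.capture('scene')
    h=cv2.cvtColor(b["frame"],cv2.COLOR_RGB2HSV); m=(h[...,0]>20)&(h[...,0]<32)&(h[...,1]>140)&(h[...,2]>140); k=np.zeros_like(m);k[235:315,335:390]=1
    n,l,st,c=cv2.connectedComponentsWithStats((m&k).astype(np.uint8))
    for i in range(1,n):
        if st[i,4]<15: continue
        P=at(b,*c[i],.034 if c[i,1]<280 else .03)[:2]; d=P-np.array([.5252,.1875]); print(c[i].round(1),st[i,4],"angle",np.arctan2(d[1],d[0]).round(3),np.hypot(*d).round(3))
lines()
E
```

```text
22.675 r 0.1079 th 1.556 yaw 1.541 F tool [ 4.3 -8.   7.5] [0.74 0.89 0.76] z 0.07265772102239987  File "<stdin>", line 5
    from sklearn import x if 0 else None
                          ^^
SyntaxError: invalid syntax
```

>>> {"fn": "drive_tool", "kwargs": {
  "increments": [
    {"fingers": 70, "travel": [0, 0, 0], "delta_rot": [0, 0, 0]},
    {"fingers": 70, "travel": [0, 0, 0], "delta_rot": [0, 0, 0]},
    {"fingers": 70, "travel": [0, 0, 0], "delta_rot": [0, 0, 0]},
    {"fingers": 70, "travel": [0, 0, -30], "delta_rot": [0, 0, 0]},
    {"fingers": 70, "travel": [0, 0, -70], "delta_rot": [0, 0, 0]}
  ]
}}

```text
t: 23.35
position: [0.5285, 0.079, 0.1449]
tool_rot: [2.256, 2.184, 0.001]
contact_force: [0.0, 0.2, -0.1]
finger_gap: 0.0699
gripper_force: 0.0
```

```bash
cat > ln.py <<'E'
from h import *
s=readout.get_state();print(s["t"],s["position"],s["finger_gap"])
b=cams.capture('scene');a=cams.capture('side')
im=np.hstack([cv2.resize(p["frame"][c[1]:c[3],c[0]:c[2],::-1],(400,400),interpolation=cv2.INTER_CUBIC) for p,c in ((a,(200,220,340,360)),(b,(300,170,450,320)))])
cv2.imwrite("pics/s10.png",im)
h=b["frame"].astype(int); m=(h[...,0]-h[...,2]>90)&(h[...,1]-h[...,2]>60); k=np.zeros_like(m);k[235:315,335:390]=1
n,l,st,c=cv2.connectedComponentsWithStats((m&k).astype(np.uint8))
for i in range(1,n):
    if st[i,4]<10: continue
    P=at(b,*c[i],.034 if c[i,1]<280 else .03)[:2]; d=P-np.array([.5252,.1875]); print(c[i].round(1),st[i,4],"angle",np.arctan2(d[1],d[0]).round(3),np.hypot(*d).round(3))
E
python3 ln.py
```

```text
23.35 [0.52846472 0.07900286 0.1448972 ] 0.06991785658224968
[364.  265.1] 84 angle -0.527 0.13
[367.6 296.9] 70 angle -0.53 0.202
```

View pics/s10.png

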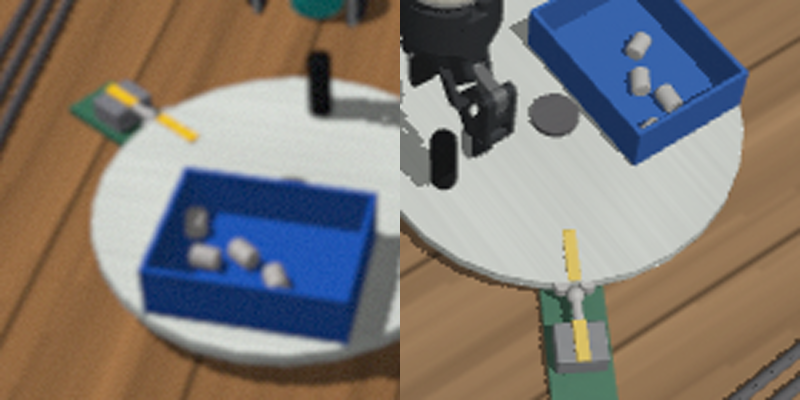

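The disc's line reads -0.527 rad and the block's -0.530 rad, so they meet. The plunger sits between the two bumps, all four blanks are in the tray, and the gripper is clear.

```bash
python3 -c "
from h import *
a=cams.capture('scene')
print([(round(d['score'],2),np.round(d['bbox']).tolist()) for d in cams.cut_out(a,'pot')])
print(bot.sign_off())"
```

```text
[(0.97, [244.0, 302.0, 38.0, 46.0]), (0.73, [207.0, 230.0, 23.0, 33.0]), (0.66, [114.0, 310.0, 40.0, 45.0])]
the job is handed in; nothing more can be done
None
```

The job is handed in at about 23 s of the 72 s allowed: all four blanks are in the tray, the empty pot stands upright on the mat, and the table is clicked into its detent with the two yellow lines meeting.

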